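Load the specimen wheels on the keyed hub and raise the lift

ROBOT

A 6-joint arm with a two-finger parallel gripper is mounted at the origin on the work surface. World frame = base frame: x ahead of the robot, y to its left, z up, the work surface at z = 0. Lengths are in mm, angles in rad, forces in N, time in s.
With the tool pointing down it reaches from about 350 to 975 mm from the base axis. Payload 4.9 kg.
Tool frame: the origin (TCP) lies on the centre line of the jaws, within the pads' length; the fingertips stand 25 mm ahead of it and the grasp point (between the pads) lies 6 mm ahead of it; z points along the fingers, y is the line along which they close (so a half turn about z gives the same grasp; the last joint's range is limited). The gripper opens to 85 mm and grips with 20 to 120 N. Pads are 22 mm wide; open, the fingers measure 114 mm over their backs; the gripper's body (76 mm by 85 mm) begins 54 mm behind the grasp point. The pads swing forward as they close: fully open they stand 13 mm farther back than shut.
Start: joints at [0.99, 0.053, 1.613, -0, 1.476, -0.119], TCP at [278.462, 559.518, 216.304] pointing down, gripper open.
Joint ranges: [-3.01, 3.01], [-1.01, 2.22], [0.06, 2.58], [-1.02, 4.17], [0.09, 2.62], [-3.14, 3.14]. Speed limits (rad/s): [2.57, 2.57, 3.14, 3.14, 3.14, 3.14].

INTERFACE

Orientations are given as a 3x3 rotation matrix whose columns are the frame's x, y, z axes.
In Python, from bench import readout, imaging, robot gives the robot as it stands. The module is installed in compiled form; this text tells all that it offers.
- The arm moves only by the shell command python3 -m creep 'ROWS'. ROWS is JSON, a list of rows, each a list of 3 entries, a list of its own where there are three numbers: the closure in counts, from 0 (fully open) to 255 (shut), then the shift along the tool's x, y, z in mm, then the turn about the tool's z in degrees. In form: [[claw, [tx, ty, tz], yaw], ...]. A call has 1 to 8 rows; each row shifts and turns the commanded pose from where the row before left it, along the tool's axes as they then stand; what a row does not reach is not made up. A row lasts 1/10 s, in which the tool goes at most 50 mm and 8.59 degrees, less where a joint would pass 70% of its speed; a pose out of reach is approached as far as the arm can. A call is refused whole if a number of a shift passes 50 or a number of a turn 8.59, either way. A call with a gripper value outside its range is refused whole. The fingers move at their own pace and stop on an object; the grip force is fixed at half the most. Time passes only in rows, so rows that do not move let the fingers close. It gives the time, the measured TCP pose, the force, the opening and the grip force at its end, in the units of the state.
- readout.get_state(): the state, without advancing time (a new reading comes with each control period).
- imaging.capture(name): name is "scene" or "top"; returns a dict with "img" (400x640x3 uint8, red, green, blue), "range_z" (400x640 float32, mm along the optical axis (not along the pixel's ray), 0 where there is no reading), "fx", "fy", "cx", "cy" (pixels), "world_to_cam" (4x4, takes a point from world to camera coordinates). Camera axes: x right, y up, looking along -z (the intrinsics and any distortion apply to the point x, -y, -z); pixel columns grow to the right and rows downward; lengths in mm; the calibration is good to about 2 mm. A picture is of the moment at which its call begins.
- robot.job_done(): hands the job in; it is judged then, once.
The state is a dict: "time_s": time; "joint_pos": joint angles; "qvel": joint speeds; "joint_efforts": joint torques, N m; "ee_pos": TCP position; "orientation": TCP orientation; "force": force on the tool from outside, world axes, zero at the start; "wrist_torque": the same for the moment, N m; "opening": finger opening in mm; "gripper_force": force on a finger pad.
Only numpy, scipy, OpenCV 4.12 (cv2) and the standard library are available. Lean on these libraries where they do the work, as an engineer would, in place of code of your own. Each camera call takes 0.05 s, during which the arm holds its last target. There are 200 camera calls.

TASK

Set up the specimen lift on the photo desk: slide every toothed specimen wheel lying on the desk onto the splined hub, boss upwards, turning each one so that its wide keyway finds the hub's wide master spline and it slides fully home on the one below. Once all are on, pull the lock's bat outward and flip it away from the crank to unlock, crank the lift clockwise all the way up to its top stop, then pull the bat out again and flip it back to lock, leaving everything there at rest and the lens, jar and clamp undisturbed.

Things in the scene. Friction and masses are not known exactly. Their poses are not given: they have to be found in the camera images.
- wheel1: bare aluminium specimen wheel lying flat: flange 96 mm diameter, 6 mm thick, with 12 teeth; on it a hexagon boss, 54 mm across flats, rising 18 mm more (24 mm in all), to grip by two flats. 180 g. Origin: bore axis at the underside; z up through the boss; +x runs through the bore's wide master keyway and a dark dimple on the flange; two flats face +x and -x. None if absent
- wheel2: another wheel like wheel1 (None if absent). Bore of all wheels, right through: 29 mm diameter, 41 mm over the keyways; the master keyway, on +x, is 19 mm wide, the three others, at 90, 180 and 270 deg, are 9 mm wide. The hexagon's flats lie at 60 deg steps from +x
- wheel3: another wheel like wheel1 (None if absent)
- wheel4: another wheel like wheel1 (None if absent)
- hub_seat (a point): foot of the upright splined hub, on its axis, where the first wheel's underside rests (66 mm above the desk with the lift down); z up; the wide master spline (16 mm) points along +x, three 6 mm splines at 90, 180, 270 deg. Wheels are home with their undersides 0, 24 and 48 mm above this, their x along this x. The hub is clamped, its angle differs from start to start
- hub_tip (a point): top of the hub's tapered tip, 66 mm above hub_seat. Core 26 mm diameter, tapering to 18 mm over the last 6 mm; 38 mm over the splines, which end 60 mm above the seat (their top 4 mm are slimmer by 1.5 mm a side as a lead-in). Clearance to the wheels 1.5 mm all round (about 0.09 rad); a wheel turned wrongly stays up on the spline tops
- lift (a joint): height of the platform that carries the hub, m: about 0 when down, 0.0205 at the top stop; driven only by the crank, 10 mm a turn
- crank (a joint): crank angle, rad; grows clockwise seen from above, which raises the lift; 0.05 to 0.43 at the start, top stop 12.806 (two turns on). It stays where left and needs some 3 N at the handle. While locked it is blocked within 0.5 rad: the pawl lies between two of the 8 lugs on its rim. At the top stop the pawl again faces a gap
- crank_handle (a point): grip point at mid-height of the upright black crank handle, round, 20 mm thick, 48 mm tall, fixed to (not spinning on) a dark steel handwheel 140 mm wide over its lugs; it lies 48 mm from the crank axis, 26 mm above the handwheel's face
- crank_axis (a point): the crank's upright axis at the handwheel's face, 44 mm above the desk, 175 mm from the hub's axis; axes as those of the base plate: +y points to the hub's axis
- lock (a joint): flip angle of bat and pawl about the lock pivot, rad: 0 locked (bat leans 30 deg towards the crank), 1.047 unlocked (30 deg away from it); stays at either end. The gate between stops the flip both ways unless the bat is pulled out 9 mm or more all the way across (about 0.1 to 0.95 rad); beyond the gate it springs in again
- bat (a joint): how far the bat is pulled outward along its own axis, m: 0 in, 0.012 fully out; a spring draws it in, 6 N at 0, 12 N fully out
- bat_grip (a point): grip point on the black club-shaped bat, on its axis, 62 mm from the lock pivot when in; about 19 mm thick here and 23 mm at 14 mm farther out, near its end; +z along the bat, outward. The bat swings in the upright plane through crank axis and lock pivot
- lock_pivot (a point): the lock's pivot, 50 mm above the desk, 120 mm from the crank axis on the side away from the hub; +x is the level pivot axis (lock grows right-handed about it), +y points to the crank axis, z up
- lens: bystander: black camera lens standing on the desk, 68 mm diameter, 85 mm tall, origin under its centre; leave it alone
- jar: bystander: glass specimen jar with steel lid, 60 mm diameter, 85 mm tall, origin under its centre; leave it alone
- clamp: bystander: small dark rod clamp standing on the desk, 50 x 36 mm, 106 mm tall, origin under its centre; leave it alone
There are look-alikes about, which are no part of the job. What is shaped like the wheel2 but yellow is not meant. What is shaped like the wheel4 but orange is not meant.

How it is judged:
By the outcome, as a careful person would: the job done as asked, in the order asked, and still so for the second after the job is handed in, with the robot touching nothing.
Of wheel1, wheel2, wheel3, wheel4 only 2 to 3 are there at a start; the rules pass over those that are not, and their reading is None.
At some moment in a run one of wheel1, wheel2, wheel3, wheel4 may be knocked a few centimetres aside while the robot is not near it.
Once in a run the grip may slacken for a moment while it holds something.
It also fails if it takes over 210 s, if anything falls off the work surface, if the arm or the gripper's body presses on something with over 40 N, if the wrist force passes 120 N, or if a joint passes its speed limit or range.

## Working session

There is one attempt and no reset: what is moved stays moved. The work goes in short steps, Python scripts to look and compute and a shell command to move; the robot and the scene stay as the last step left them, time stands still between calls to the robot, and variables do not carry over. Pictures are saved under pics/ and viewed, at most 14 in all, crops included, and the job is handed in when it is done.

```bash
mkdir -p pics; python3 - <<'E'
from bench import readout, imaging
import cv2,numpy as np
s=readout.get_state()
print({k:np.round(v,3).tolist() for k,v in s.items()})
for n in("scene","top"):
    c=imaging.capture(n); cv2.imwrite(f"pics/{n}0.png",c["img"][...,::-1]); print(n,c["fx"],c["fy"],c["cx"],c["cy"],np.round(c["world_to_cam"],3).tolist(),[k for k in c])
E
```

```text
{'time_s': 0.0, 'joint_pos': [0.99, 0.053, 1.614, 0.0, 1.476, -0.119], 'qvel': [-0.001, -0.0, 0.001, 0.0, -0.002, -0.0], 'joint_efforts': [0.001, -39.369, -37.017, -0.0, 0.007, 0.0], 'ee_pos': [278.088, 558.99, 215.07], 'orientation': [[-0.895, 0.446, -0.001], [0.446, 0.895, -0.002], [0.0, -0.002, -1.0]], 'force': [-0.736, -0.629, -0.494], 'wrist_torque': [0.039, -0.009, 0.04], 'gripper_force': 0.0, 'opening': 85.276}
scene 419.6488728225206 419.6488728225206 318.9363239505853 199.14033718406603 [[0.177, 0.984, 0.009, -209.979], [-0.816, 0.141, 0.56, 358.606], [0.55, -0.107, 0.828, -1608.337], [0.0, 0.0, 0.0, 1.0]] ['img', 'range_z', 'fx', 'fy', 'cx', 'cy', 'world_to_cam']
top 368.5048659622556 368.5048659622556 319.6923512309071 204.16918213673713 [[-0.047, -0.999, -0.0, 119.825], [0.978, -0.046, 0.202, -539.305], [-0.202, 0.009, 0.979, -1043.018], [0.0, 0.0, 0.0, 1.0]] ['img', 'range_z', 'fx', 'fy', 'cx', 'cy', 'world_to_cam']
```

View pics/scene0.png

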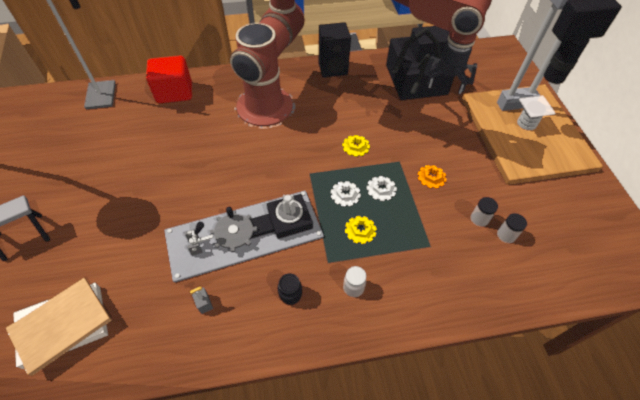

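View pics/top0.png

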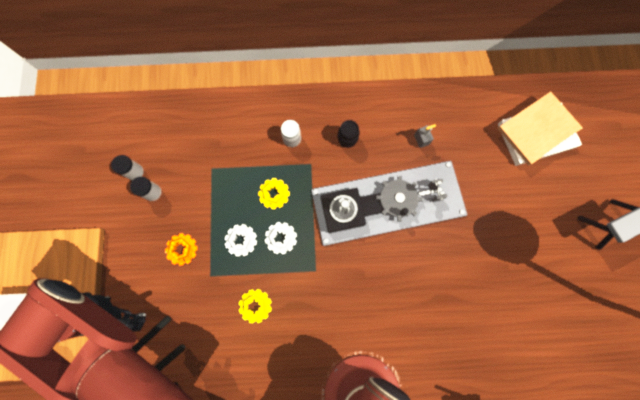

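Top view: aluminium wheels at (240,240) and (281,238). Look-alikes are yellow at (273,193) and (255,306), and orange at (181,249). The hub is at (343,208), crank (398,198) and bat near (435,188); the bystanders stand at (290,133), (348,133) and (425,136). I'll check the choice in one close crop.

```bash
cat > h.py <<'E'
import numpy as np,cv2
from bench import readout,imaging
def ray(c,u,v):
    M=c["world_to_cam"];R=M[:3,:3];o=-R.T@M[:3,3]
    d=R.T@np.array([(u-c["cx"])/c["fx"],-(v-c["cy"])/c["fy"],-1]);return o,d
def onz(c,u,v,z):
    o,d=ray(c,u,v);return (o+d*(z-o[2])/d[2])
def proj(c,p):
    M=c["world_to_cam"];q=M[:3,:3]@np.asarray(p,float)+M[:3,3]
    return np.array([c["cx"]+c["fx"]*q[0]/-q[2],c["cy"]-c["fy"]*q[1]/-q[2]])
def rect(c,x0,x1,y0,y1,z,s):
    "metric view of plane z: up=+x, left=+y, s px/mm"
    W,H=int((y1-y0)*s),int((x1-x0)*s)
    src=np.float32([proj(c,(x,y,z)) for x,y in((x1,y1),(x1,y0),(x0,y0),(x0,y1))])
    return cv2.warpPerspective(c["img"][...,::-1],cv2.getPerspectiveTransform(src,np.float32([[0,0],[W,0],[W,H],[0,H]])),(W,H),flags=cv2.INTER_CUBIC)
E
python3 - <<'E'
from h import *
c=imaging.capture("top");im=c["img"][...,::-1]
a=cv2.resize(im[170:270,210:370],None,fx=5,fy=5,interpolation=cv2.INTER_CUBIC)
cv2.imwrite("pics/c1.png",a)
b=cv2.resize(im[150:250,310:470],None,fx=5,fy=5,interpolation=cv2.INTER_CUBIC)
cv2.imwrite("pics/c2.png",b)
hsv=cv2.cvtColor(im,cv2.COLOR_BGR2HSV)
m=((hsv[...,1]<60)&(hsv[...,2]>150)).astype(np.uint8);m[:170]=0;m[275:]=0;m[:,:212]=0;m[:,312:]=0
n,l,st,ce=cv2.connectedComponentsWithStats(m)
for i in range(1,n):
    if st[i,4]>100: print(st[i],ce[i],onz(c,*ce[i],12).round(1))
for nm,u,v,z in(("hub",343,207,132),("crank",400,198,44)): print(nm,onz(c,u,v,z).round(1), c["range_z"][v,u])
E
```

```text
[264 222  33  33 746] [280.40616622 237.74262735] [454.7 218.2  12. ]
[224 224  33  33 758] [240.29419525 239.88126649] [453.9 340.1  12. ]
hub [517.5  31.1 132. ] 1018.6634
crank [ 554.2 -149.    44. ] 1106.541
```

View pics/c1.png

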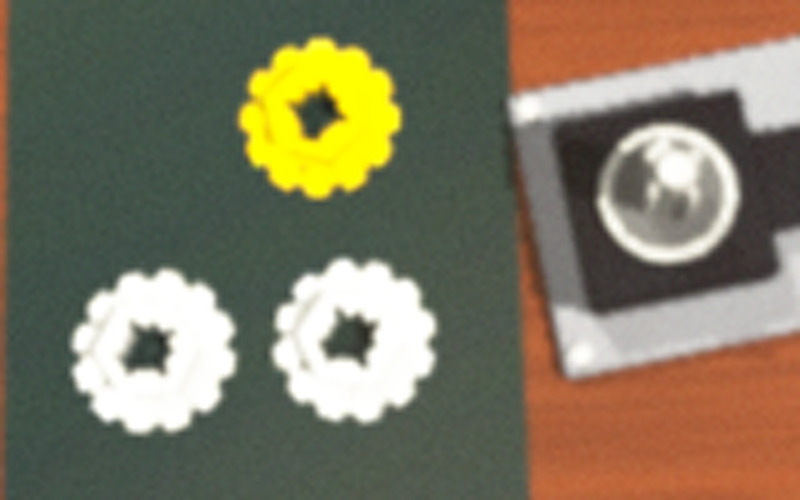

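View pics/c2.png

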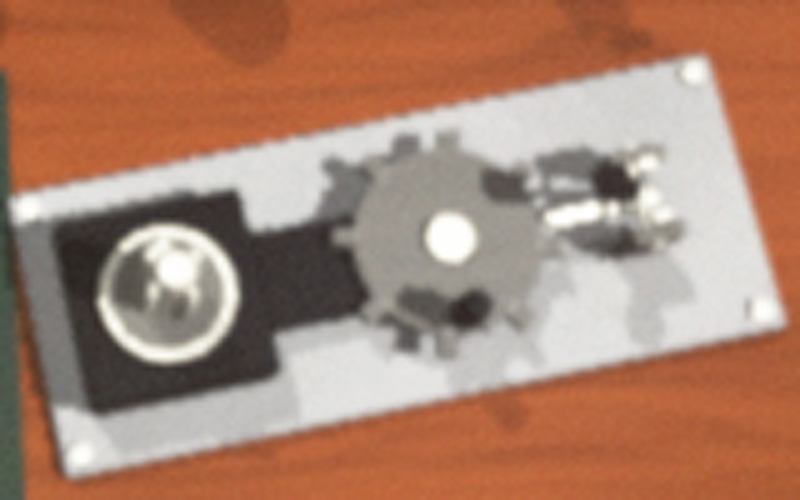

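Only two aluminium wheels are present; the rest are yellow or orange. I'll average some frames for the keyway angles and hub spline, stretching the contrast.

```bash
python3 - <<'E'
from h import *
C={}
for n in("top","scene"):
    cs=[imaging.capture(n) for _ in range(8)];c=cs[0];c["img"]=np.mean([k["img"] for k in cs],0).astype(np.float32)
    c["range_z"]=np.median([k["range_z"] for k in cs],0);C[n]=c
np.save("c0.npy",C,allow_pickle=True)
t=C["top"];s=C["scene"]
# per wheel radial-harmonics of bore darkness in plane z=24 (top rim)
for cx,cy in((454.7,218.2),(453.9,340.1)):
    I=rect(t,cx-50,cx+50,cy-50,cy+50,24,5).mean(2)
    m=(I<(I[220:280,220:280].min()+250)/2).astype(np.uint8)
    n,l,st,ce=cv2.connectedComponentsWithStats(m);k=l[int(ce[:,1][0]*0+250),250]
    yy,xx=np.nonzero(l==k); print("bore",k,st[k],ce[k]); 
def tile(c,cx,cy,z,h,s,lo=0,hi=255):
    I=rect(c,cx-h,cx+h,cy-h,cy+h,z,s);return np.clip((I-lo)*255/(hi-lo),0,255)
rows=[]
for c in(t,s):
    rows.append(np.hstack([tile(c,454.7,218.2,24,26,5,20,255),tile(c,453.9,340.1,24,26,5,20,255),tile(c,517.5,31.1,126,26,5,80,255)]))
cv2.imwrite("pics/c3.png",np.vstack(rows))
E
```

```text
bore 2 [  160   168   161   162 15977] [243.32484196 249.23421168]
bore 2 [  169   178   142   143 14313] [243.7908894  250.42066653][ WARN:0@8.144] global loadsave.cpp:1063 imwrite_ Unsupported depth image for selected encoder is fallbacked to CV_8U.
```

View pics/c3.png

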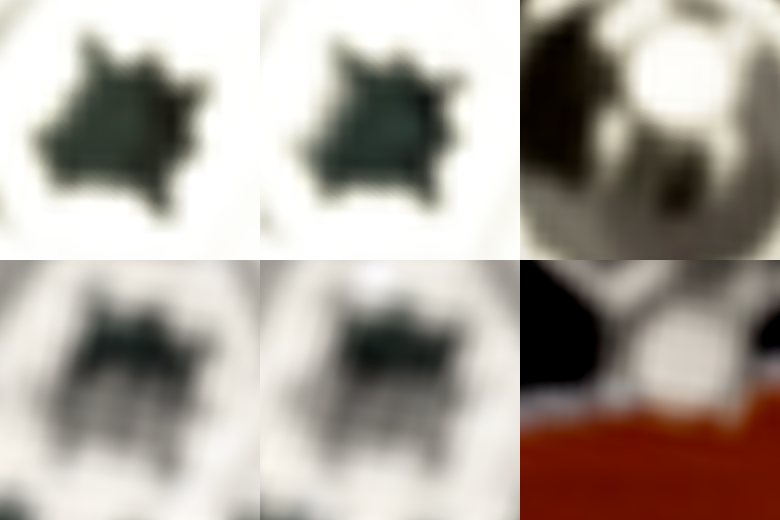

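```bash
python3 - <<'E'
from h import *
C=np.load("c0.npy",allow_pickle=True).item();t=C["top"];s=C["scene"]
for c in(t,s): print("cam",ray(c,0,0)[0].round(0))
for c,th in((t,170),(s,185)):
  for cx,cy in((454.7,218.2),(453.9,340.1)):
    # centre of flange outline at z=6 for white mask
    S=5;I=rect(c,cx-60,cx+60,cy-60,cy+60,24,S).mean(2)
    m=(I<th).astype(np.uint8);n,l,st,ce=cv2.connectedComponentsWithStats(m)
    k=min((i for i in range(1,n) if 4000<st[i,4]<40000),key=lambda i:np.hypot(*(ce[i]-300)))
    hull=cv2.convexHull(cv2.findContours((l==k).astype(np.uint8),0,2)[0][0])
    mr=cv2.minEnclosingCircle(hull);u,v=mr[0];cc=np.array([cx+60-v/S,cy+60-u/S])
    print("bore area mm2",st[k,4]/S**2,"circ",cc.round(1),mr[1]/S,"centroid",(cx+60-ce[k,1]/S).round(1),(cy+60-ce[k,0]/S).round(1))
    a=np.radians(np.arange(0,360,10));
    for r in (16.5,18):
        row=''.join('#' if (l==k)[int(v-r*S*np.cos(q)),int(u-r*S*np.sin(q))] else '.' for q in np.radians(np.arange(0,360,5)))
        print(r,row)
def tile(c,cx,cy,z,h,S):
    return 255*(np.clip(rect(c,cx-h,cx+h,cy-h,cy+h,z,S),0,255)/255)**0.7
A=tile(t,522,28,126,36,5.5)
u,v=proj(s,(522,28,115)).astype(int);B=cv2.resize(s["img"][v-25:v+25,u-25:u+25,::-1],A.shape[1::-1],interpolation=cv2.INTER_CUBIC)
cv2.imwrite("pics/c4.png",np.hstack([A,255*(np.clip(B,0,255)/255)**.7]).astype(np.uint8))
E
```

```text
cam [ 323.  104. 1131.]
cam [1214.  -16. 1133.]
bore area mm2 708.84 circ [455.1 219.1] 18.58092346191406 centroid 454.9 219.6
16.5 ....###............#########............###...............###...........
18 ....##...................##.............###.............................
bore area mm2 652.52 circ [454.1 341.3] 17.668241882324217 centroid 453.9 341.4
16.5 .....##...............#######.............###...............##..........
18 ........................................................................
bore area mm2 903.28 circ [456.2 218.3] 20.484648132324217 centroid 456.4 218.9
16.5 ..######..........###########..........#####.............######...#####.
18 ...####............##########...........####..............####..........
bore area mm2 914.32 circ [455.5 340.7] 20.16930389404297 centroid 455.6 340.8
16.5 ....#####.........#############..........######....##.....#######...####
18 .....###............###########..........####..............#####........
```

View pics/c4.png

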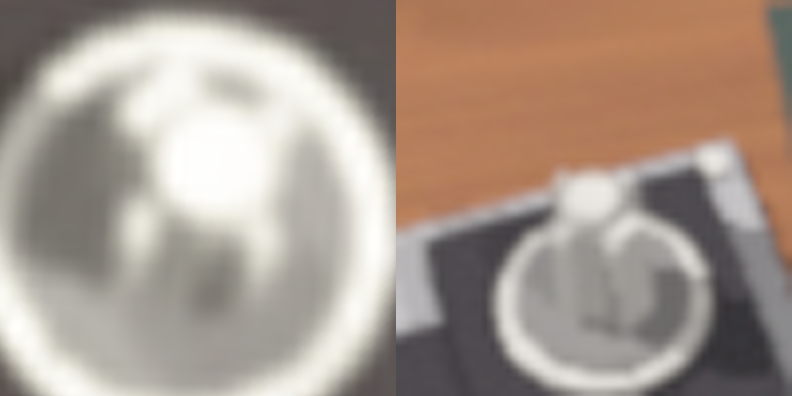

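The two bores show the wide keyway at about 116° (wheel A, y≈218) and 123° (wheel B, y≈340). The hub's master spline is the wide blob at upper left, near 38°. I'll refine the hub axis next and work out the move to wheel A.

```bash
python3 - <<'E'
from h import *
C=np.load("c0.npy",allow_pickle=True).item()
for n in C:
    c=C[n];R=c["world_to_cam"][:3,:3];t0=c["world_to_cam"][:3,3]
    v,u=np.mgrid[0:400,0:640];z=c["range_z"]
    P=np.stack([(u-c["cx"])/c["fx"]*z,-(v-c["cy"])/c["fy"]*z,-z],-1)
    W=(P-t0)@R
    near=(np.hypot(W[...,0]-530,W[...,1]-25)<26)&(z>0)
    for lo,hi in((128,140),(118,128),(100,118)):
        k=near&(W[...,2]>lo)&(W[...,2]<hi);q=W[k]
        print(n,lo,len(q),q.mean(0).round(1) if len(q) else'');
    k=near&(W[...,2]>112)
    q=W[k]-[528.5,25,0];a=np.degrees(np.arctan2(q[:,1],q[:,0]));r=np.hypot(q[:,0],q[:,1])
    o=np.argsort(a);print([(int(a[i]),int(r[i]),int(q[i,2])) for i in o if r[i]>13])
    for cx,cy in((455,219),(455,341)):
        k=(np.hypot(W[...,0]-cx,W[...,1]-cy)<60)&(W[...,2]>17);print(n,"boss",W[k].mean(0).round(1),np.median(W[k][:,2]).round(1))
t=C["top"]
# platform ring fit
I=rect(t,480,580,-25,75,66,4);g=I.mean(2);cv2.imwrite("pics/r.png",I)
m=((g>190)).astype(np.uint8);cs=cv2.findContours(m,0,2)[0]
for q in sorted(cs,key=cv2.contourArea)[-2:]:
    e=cv2.fitEllipse(q);print("ring",580-e[0][1]/4,75-e[0][0]/4,np.array(e[1])/4)
E
```

```text
top 128 51 [526.5  26.8 131. ]
top 118 46 [527.2  29.2 124.9]
top 100 21 [519.4  30.6 109.7]
[(-178, 13, 116), (-169, 13, 126), (-166, 13, 113), (-160, 17, 115), (-160, 16, 121), (-157, 13, 124), (-156, 20, 122), (-154, 18, 126), (-149, 15, 126), (-144, 19, 121), (-67, 13, 117), (-64, 16, 121), (-60, 14, 122), (-51, 16, 121), (-43, 14, 121), (18, 13, 125), (22, 17, 124), (28, 14, 126), (36, 16, 125), (45, 14, 127), (51, 16, 126), (53, 19, 122), (59, 15, 125), (64, 20, 122), (64, 17, 127), (67, 19, 114), (70, 13, 126), (70, 16, 122), (75, 16, 116), (81, 13, 125), (95, 13, 127), (105, 14, 125), (112, 14, 121), (122, 13, 127), (124, 20, 122), (124, 17, 126), (129, 21, 117), (130, 14, 125), (130, 18, 126), (135, 20, 121), (136, 16, 123), (139, 13, 128), (145, 15, 126), (148, 15, 113), (155, 14, 128), (158, 14, 116), (166, 13, 127), (169, 14, 119), (178, 13, 127)]
top boss [454.1 219.2  23.6] 23.7
top boss [454.5 341.2  23.2] 23.4
scene 128 39 [529.8  23.5 130.8]
scene 118 49 [535.3  25.1 123.6]
scene 100 43 [540.3  25.  109.2]
[(-141, 14, 125), (-136, 17, 124), (-131, 16, 122), (-109, 13
[... 232 characters left out ...]
(-4, 13, 118), (5, 14, 113), (5, 15, 120), (11, 18, 114), (11, 19, 119), (13, 18, 123), (16, 16, 125), (22, 18, 115), (24, 17, 120), (28, 16, 122), (34, 18, 117), (36, 17, 121), (37, 13, 122), (42, 16, 123), (48, 18, 117), (48, 17, 112), (49, 14, 125), (51, 17, 121), (56, 17, 124), (56, 14, 127), (120, 15, 114), (122, 16, 118), (123, 13, 126), (126, 17, 121), (133, 15, 126)]
scene boss [458.7 216.1  22.3] 22.7
scene boss [457.6 338.1  22.2] 22.6
ring 528.6204299926758 34.49652862548828 [4.63198805 8.1450243 ]
ring 526.2162780761719 26.295364379882812 [72.67084503 76.17998505][ WARN:0@0.256] global loadsave.cpp:1063 imwrite_ Unsupported depth image for selected encoder is fallbacked to CV_8U.
```

```bash
python3 -m creep '[[0,[-38.9,-28.2,0],0],[0,[-38.9,-28.2,0],0],[0,[-38.9,-28.2,0],0],[0,[-38.9,-28.2,0],0],[0,[-38.9,-28.2,0],0],[0,[-38.9,-28.2,0],0],[0,[-38.9,-28.2,0],0],[0,[-38.9,-28.2,0],0]]'; python3 -m creep '[[0,[0,0,0],7.5],[0,[0,0,40],0],[0,[0,0,40],0],[0,[0,0,0],0]]'
```

```text
time_s: 1.75
ee_pos: [457.2, 217.1, 216.6]
orientation: [[-0.895, 0.445, 0.001], [0.445, 0.895, 0.0], [-0.001, 0.001, -1.0]]
force: [-0.1, 0.5, -0.0]
opening: 85.7
gripper_force: 0.0
time_s: 2.15
ee_pos: [452.3, 217.3, 130.2]
orientation: [[-0.829, 0.559, -0.011], [0.559, 0.829, -0.003], [0.007, -0.009, -1.0]]
force: [-0.2, -0.7, 0.1]
opening: 85.3
gripper_force: 0.0
```

```bash
cat >> h.py <<'E'
def to(x,y,z=None,ya=None):
    "tool shift to a world target; ya = wanted world angle of tool y (deg, mod 180)"
    s=readout.get_state();R=np.array(s["orientation"]);p=np.array(s["ee_pos"])
    a=np.degrees(np.arctan2(R[1,1],R[0,1]))
    d=R.T@(np.array([x,y,p[2] if z is None else z])-p)
    print("t",round(s["time_s"],2),"pos",p.round(1),"ya",round(a,1),"z",R[:,2].round(3),"shift",d.round(1),"yaw",None if ya is None else round(-((ya-a+90)%180-90),1),"F",np.round(s["force"],1),"open",round(s["opening"],1),"g",np.round(s["gripper_force"],1),"q",np.round(s["joint_pos"],2))
E
python3 - <<'E'
from h import *
to(456,217.7,33,56)
c=imaging.capture("scene");cv2.imwrite("pics/g1.png",cv2.resize(c["img"][120:270,290:490,::-1],None,fx=4,fy=4))
to(456,217.7,33,56)
E
```

```text
t 2.15 pos [452.3 217.3 130.2] ya 56.0 z [-0.011 -0.003 -1.   ] shift [-3.5  3.3 97.1] yaw 0.0 F [-0.2 -0.7  0.1] open 85.3 g 0.0 q [ 0.3  -0.17  1.97 -0.    1.35 -0.68]
t 2.2 pos [454.3 218.1 133.6] ya 56.0 z [-0.006 -0.002 -1.   ] shift [ -2.    1.1 100.6] yaw 0.0 F [ 0.3 -0.2  0.1] open 85.6 g 0.0 q [ 0.3  -0.17  1.97 -0.    1.35 -0.68]
```

View pics/g1.png

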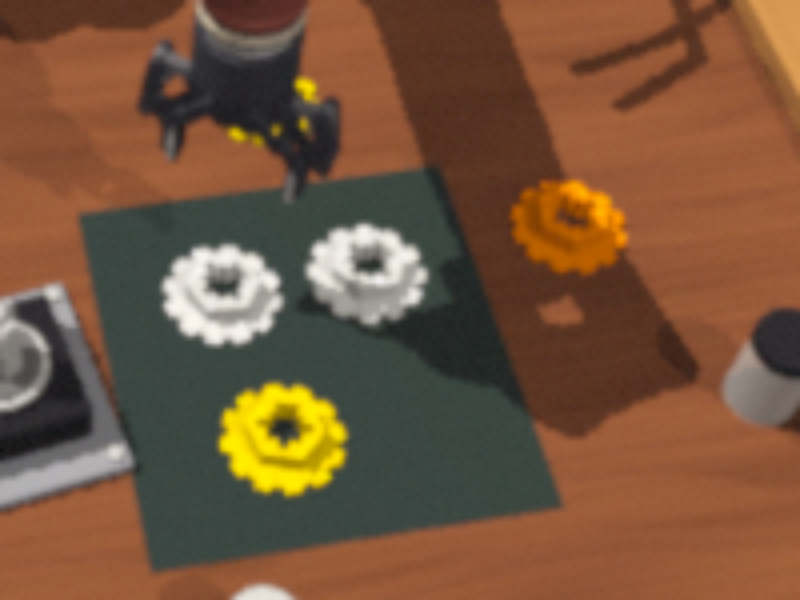

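The picture shows the open gripper above wheel A (crop (222,295)), clear of everything. Descending.

```bash
python3 -m creep '[[0,[0,0,35],0],[0,[0,0,30],0],[0,[0,0,20],0],[0,[0,0,15],0],[0,[0,0,0],0],[0,[0,0,0],0]]'; python3 -c "
from h import *
to(456,217.7,33,56)"
```

```text
time_s: 2.8
ee_pos: [457.9, 219.4, 38.1]
orientation: [[-0.83, 0.558, 0.002], [0.558, 0.83, 0.001], [-0.002, 0.002, -1.0]]
force: [0.7, -0.9, 0.7]
opening: 85.3
gripper_force: 0.0
t 2.8 pos [457.9 219.4  38.1] ya 56.1 z [ 0.002  0.001 -1.   ] shift [ 0.6 -2.5  5.1] yaw 0.1 F [ 0.7 -0.9  0.7] open 85.3 g 0.0 q [ 0.3  -0.05  2.03 -0.    1.16 -0.68]
```

```bash
python3 -m creep '[[0,[0.5,-2,5.5],0],[160,[0,0,0],0],[255,[0,0,0],0],[255,[0,0,0],0],[255,[0,0,0],0],[255,[0,0,0],0]]'; python3 -m creep '[[255,[0,0,0],0],[255,[0,0,0],0]]'; python3 -c "
from h import *
to(528,25.2,190,-23)"
```

```text
time_s: 3.4
ee_pos: [455.1, 217.5, 30.9]
orientation: [[-0.829, 0.559, 0.0], [0.559, 0.829, 0.0], [-0.0, 0.0, -1.0]]
force: [0.9, 0.1, -1.0]
opening: 12.2
gripper_force: 0.0
time_s: 3.6
ee_pos: [455.0, 217.5, 30.8]
orientation: [[-0.829, 0.559, -0.0], [0.559, 0.829, -0.0], [0.0, -0.0, -1.0]]
force: [-0.1, -0.1, -0.0]
opening: 0.1
gripper_force: 0.0
t 3.6 pos [455.  217.5  30.8] ya 56.0 z [-0. -0. -1.] shift [-168.  -118.8 -159.2] yaw 79.0 F [-0.1 -0.1 -0. ] open 0.1 g 0.0 q [ 0.3  -0.04  2.04 -0.    1.15 -0.68]
```

```bash
python3 - <<'E'
from h import *
out=[]
for n in("top","scene"):
    c=imaging.capture(n);u,v=proj(c,(455,217,20)).astype(int)
    out.append(cv2.resize(c["img"][v-40:v+60,u-50:u+50,::-1],(400,400),interpolation=cv2.INTER_CUBIC))
cv2.imwrite("pics/g2.png",np.hstack(out))
E
```

```text
(no output)
```

View pics/g2.png

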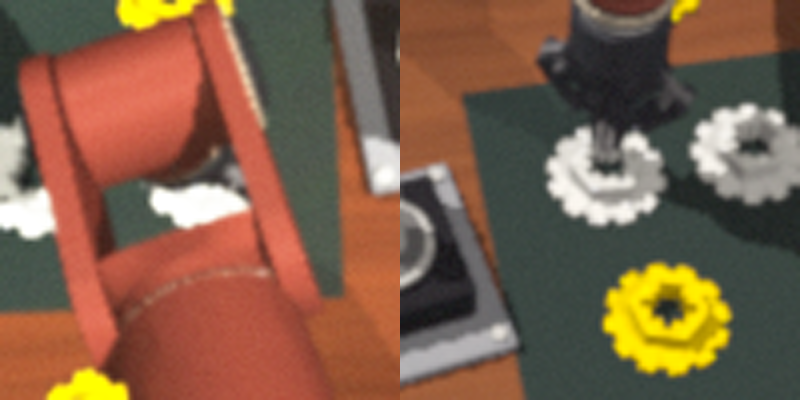

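The scene picture shows the fingers shut at the bore (crop (605,150)) with the wheel undisturbed, so the pads passed above the boss. I'll rise, open and go in deeper with the fingers part-closed, feeling for the flange.

```bash
python3 -m creep '[[255,[0,0,-30],0],[40,[0,0,0],0],[40,[0,0,0],0],[40,[0,0,0],0],[40,[0,0,0],0]]'; python3 -m creep '[[40,[0,0,25],0],[40,[0,0,7],0],[40,[0,0,3],0],[40,[0,0,0],0],[40,[0,0,0],0],[40,[0,0,0],0]]'; python3 -m creep '[[40,[0,0,4],0],[40,[0,0,0],0],[40,[0,0,0],0]]'
```

```text
time_s: 4.2
ee_pos: [454.2, 217.3, 59.7]
orientation: [[-0.829, 0.559, -0.002], [0.559, 0.829, -0.001], [0.001, -0.002, -1.0]]
force: [0.1, 0.1, -0.2]
opening: 58.0
gripper_force: 0.0
time_s: 4.8
ee_pos: [455.7, 217.7, 26.7]
orientation: [[-0.829, 0.559, 0.001], [0.559, 0.829, 0.0], [-0.001, 0.001, -1.0]]
force: [-0.4, -0.6, 0.2]
opening: 72.0
gripper_force: 0.0
time_s: 5.1
ee_pos: [454.9, 217.5, 21.7]
orientation: [[-0.829, 0.559, -0.0], [0.559, 0.829, -0.0], [0.0, -0.0, -1.0]]
force: [0.3, -0.2, 0.3]
opening: 72.0
gripper_force: 0.0
```

```bash
python3 -m creep '[[70,[0,0,0],0],[85,[0,0,0],0],[100,[0,0,0],0],[100,[0,0,0],0],[100,[0,0,0],0]]'
```

```text
time_s: 5.6
ee_pos: [455.0, 217.5, 21.8]
orientation: [[-0.829, 0.559, 0.0], [0.559, 0.829, -0.0], [-0.0, 0.0, -1.0]]
force: [-0.1, 0.1, 0.0]
opening: 51.9
gripper_force: 0.0
```

```bash
python3 -m creep '[[100,[0,0,2],0],[100,[0,0,0],0],[100,[0,0,0],0]]'; python3 - <<'E'
from h import *
c=imaging.capture("scene");R=c["world_to_cam"][:3,:3];t0=c["world_to_cam"][:3,3]
v,u=np.mgrid[0:400,0:640];z=c["range_z"]
W=(np.stack([(u-c["cx"])/c["fx"]*z,-(v-c["cy"])/c["fy"]*z,-z],-1)-t0)@R
g=c["img"].max(2)
k=(np.hypot(W[...,0]-456,W[...,1]-217)<75)&(z>0)
dark=k&(g<75)&(W[...,2]>8)
q=W[dark];print(len(q));
for lo in range(8,80,8):
    p=q[(q[:,2]>=lo)&(q[:,2]<lo+8)]
    if len(p):print(lo,len(p),p.min(0).round(),p.max(0).round())
w=k&(g>150);h,_=np.histogram(W[w][:,2],[-5,3,9,15,21,27,35]);print(h,W[w&(W[...,2]>19)].mean(0))
cv2.imwrite("pics/g3.png",np.vstack([cv2.resize(c["img"][135:225,310:410,::-1],(600,540),interpolation=cv2.INTER_CUBIC)]))
E
```

```text
time_s: 5.9
ee_pos: [454.9, 217.5, 19.6]
orientation: [[-0.829, 0.559, -0.0], [0.559, 0.829, -0.0], [0.0, -0.0, -1.0]]
force: [-0.1, -0.8, -1.1]
opening: 52.0
gripper_force: 0.0
858
40 1 [440. 180.  48.] [440. 180.  48.]
48 4 [436. 180.  50.] [442. 197.  55.]
56 10 [432. 179.  57.] [485. 244.  63.]
64 7 [434. 182.  64.] [483. 243.  72.]
72 4 [444. 190.  75.] [485. 246.  79.]
[ 76 189  24  33  68   3] [455.533488   211.26175582 316.86957574]
```

View pics/g3.png

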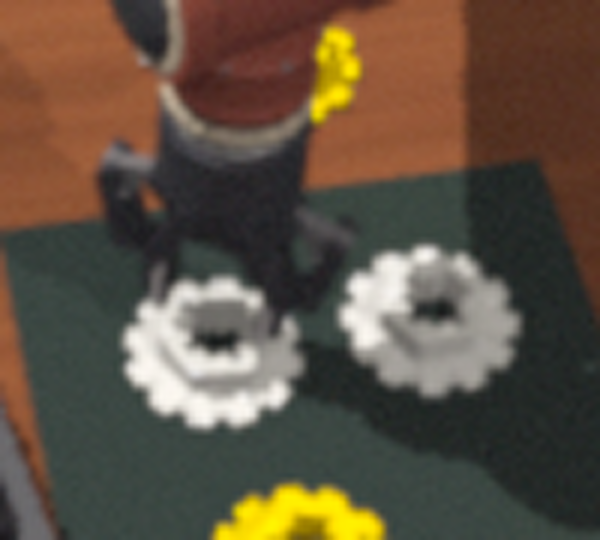

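```bash
python3 - <<'E'
from h import *
c=imaging.capture("scene")
f=lambda p:((proj(c,p)-[310,135])*6).round()
for z in (0,10,20,30,40,50): print(z,"L",f((440.5,196,z)),"R",f((469.5,239,z)),"ctr",f((455,217.5,z)))
to(456,217.7,33,56)
# white wheel / dark finger check in top view
t=imaging.capture("top")
E
```

```text
0 L [164. 336.] R [252. 368.] ctr [208. 352.]
10 L [165. 326.] R [253. 358.] ctr [209. 342.]
20 L [166. 315.] R [255. 347.] ctr [210. 331.]
30 L [167. 304.] R [256. 336.] ctr [211. 320.]
40 L [167. 293.] R [257. 326.] ctr [212. 309.]
50 L [168. 282.] R [259. 315.] ctr [213. 298.]
t 6.0 pos [455.  217.5  19.8] ya 56.0 z [-0. -0. -1.] shift [ -0.7   0.7 -13.2] yaw 0.0 F [-0.3 -0.5 -0.4] open 52.0 g 0.0 q [ 0.3  -0.02  2.04 -0.    1.12 -0.68]
```

```bash
for i in 1 2 3; do python3 -m creep '[[100,[0,0,2],0],[100,[0,0,0],0]]' | egrep 'ee_pos|force|open'; done
```

```text
ee_pos: [454.8, 217.4, 17.5]
force: [0.1, 0.3, 0.6]
opening: 52.1
gripper_force: 0.0
ee_pos: [454.8, 217.4, 15.5]
force: [0.4, -1.0, 0.1]
opening: 51.5
gripper_force: 0.0
ee_pos: [454.8, 217.4, 13.5]
force: [-0.7, -0.4, -0.4]
opening: 51.8
gripper_force: 0.0
```

```bash
python3 - <<'E'
from h import *
c=imaging.capture("scene");R=c["world_to_cam"][:3,:3];t0=c["world_to_cam"][:3,3]
v,u=np.mgrid[0:400,0:640];z=c["range_z"]
W=(np.stack([(u-c["cx"])/c["fx"]*z,-(v-c["cy"])/c["fy"]*z,-z],-1)-t0)@R
g=c["img"].mean(2).astype(int)
for uu in (333,335,337,345,350,352,354,356,358):
    print("col",uu)
    for vv in range(172,196,1):
        if z[vv,uu]>0: print((vv,g[vv,uu],*W[vv,uu].round().astype(int).tolist()),end=' ')
    print()
E
```

```text
col 333
(172, np.int64(33), 421, 182, 81) (173, np.int64(36), 428, 181, 84) (174, np.int64(29), 433, 180, 86) (175, np.int64(34), 435, 179, 84) (176, np.int64(37), 438, 179, 83) (177, np.int64(43), 435, 180, 74) (178, np.int64(46), 444, 178, 81) (179, np.int64(50), 444, 178, 75) (180, np.int64(51), 438, 180, 61) (181, np.int64(50), 439, 180, 57) (182, np.int64(53), 439, 180, 53) (183, np.int64(53), 438, 180, 45) (184, np.int64(62), 438, 180, 40) (185, np.int64(111), 412, 187, -3) (186, np.int64(177), 421, 185, 4) (187, np.int64(195), 426, 184, 6) (188, np.int64(169), 429, 184, 4) (189, np.int64(195), 435, 182, 7) (190, np.int64(222), 434, 183, 1) (191, np.int64(235), 439, 182, 2) (192, np.int64(239), 446, 180, 6) (193, np.int64(235), 449, 179, 5) (194, np.int64(232), 454, 179, 6) (195, np.int64(235), 458, 178, 7) 
col 335
(172, np.int64(52), 361, 204, 0) (173, np.int64(36), 429, 187, 85) (174, np.int64(32), 434, 186, 86) (175, np.int64(38), 438, 185, 87) (176, np.int64(40), 454, 181, 103) (177, np.int64(39), 447, 183, 88) (178, np.int64(42), 448, 183, 84) (179, np.int64(45), 449, 183
[... 5675 characters left out ...]
nt64(38), 484, 244, 133) (176, np.int64(48), 392, 277, 1) (177, np.int64(52), 397, 276, 2) (178, np.int64(50), 402, 275, 4) (179, np.int64(40), 405, 274, 2) (180, np.int64(34), 469, 252, 86) (181, np.int64(34), 472, 251, 85) (182, np.int64(34), 474, 251, 83) (183, np.int64(31), 479, 250, 84) (184, np.int64(34), 481, 249, 82) (185, np.int64(36), 487, 248, 86) (186, np.int64(41), 487, 248, 79) (187, np.int64(69), 485, 249, 72) (188, np.int64(109), 443, 265, 4) (189, np.int64(174), 445, 265, 1) (190, np.int64(199), 453, 263, 7) (191, np.int64(155), 453, 263, 1) (192, np.int64(127), 458, 262, 3) (193, np.int64(130), 460, 261, 1) (194, np.int64(149), 468, 259, 6) (195, np.int64(157), 470, 259, 4)
```

Depth shows the fingertips really at z≈36 while the reported TCP is at 13.5, so the reported height runs about 40 mm low. I'll trust the cameras and contact: open wider and go down until the tips are just above the flange.

```bash
python3 -m creep '[[45,[0,0,0],0],[45,[0,0,0],0],[45,[0,0,8],0],[45,[0,0,6],0],[45,[0,0,0],0],[45,[0,0,0],0]]'; python3 -m creep '[[45,[0,0,4],0],[45,[0,0,0],0],[45,[0,0,0],0]]' | egrep 'ee_pos|force|open'
python3 - <<'E'
from h import *
c=imaging.capture("scene");R=c["world_to_cam"][:3,:3];t0=c["world_to_cam"][:3,3]
v,u=np.mgrid[0:400,0:640];z=c["range_z"]
W=(np.stack([(u-c["cx"])/c["fx"]*z,-(v-c["cy"])/c["fy"]*z,-z],-1)-t0)@R
g=c["img"].mean(2)
k=(g<120)&(np.hypot(W[...,0]-462,W[...,1]-213)<62)&(W[...,2]>10)&(W[...,2]<70)
for s,nm in((W[...,1]<205,"L"),(W[...,1]>225,"R")):
    q=W[k&s];q=q[np.argsort(q[:,2])][:6];print(nm,q.round().tolist())
E
```

```text
time_s: 7.3
ee_pos: [454.6, 217.4, -0.8]
orientation: [[-0.829, 0.559, -0.001], [0.559, 0.829, -0.0], [0.001, -0.001, -1.0]]
force: [-0.9, 0.9, 0.0]
opening: 70.4
gripper_force: 0.0
ee_pos: [455.0, 217.5, -4.3]
force: [-0.1, -0.1, 0.2]
opening: 70.3
gripper_force: 0.0
L [[443.0, 177.0, 26.0], [436.0, 175.0, 27.0], [431.0, 172.0, 27.0], [434.0, 188.0, 27.0], [442.0, 180.0, 28.0], [446.0, 179.0, 29.0]]
R [[441.0, 228.0, 11.0], [446.0, 233.0, 16.0], [439.0, 231.0, 18.0], [449.0, 236.0, 19.0], [466.0, 242.0, 20.0], [444.0, 227.0, 20.0]]
```

```bash
python3 -m creep '[[45,[0,0,5],0],[45,[0,0,4],0],[45,[0,0,0],0],[45,[0,0,0],0]]' | egrep 'ee_pos|force|open'; python3 -m creep '[[90,[0,0,0],0],[130,[0,0,0],0],[130,[0,0,0],0],[130,[0,0,0],0],[130,[0,0,0],0]]'
```

```text
ee_pos: [454.7, 217.4, -13.5]
force: [-0.0, 0.2, -0.0]
opening: 70.0
gripper_force: 0.0
time_s: 8.55
ee_pos: [455.9, 217.9, -12.4]
orientation: [[-0.829, 0.559, 0.002], [0.559, 0.829, 0.001], [-0.001, 0.002, -1.0]]
force: [0.6, 1.7, 3.9]
opening: 52.9
gripper_force: 69.1
```

```bash
python3 -m creep '[[130,[0,0,-10],0],[130,[0,0,-25],0],[130,[0,0,-30],0],[130,[0,0,-30],0],[130,[0,0,-30],0],[130,[0,0,-30],0],[130,[0,0,-5],0],[130,[0,0,0],0]]'; python3 - <<'E'
from h import *
to(528.2,25.2,150,-22)
E
```

```text
time_s: 9.35
ee_pos: [455.0, 217.4, 147.0]
orientation: [[-0.829, 0.559, 0.001], [0.559, 0.829, -0.0], [-0.001, 0.0, -1.0]]
force: [-1.3, 0.1, -2.3]
opening: 52.4
gripper_force: 68.1
t 9.35 pos [455.  217.4 147. ] ya 56.0 z [ 0.001 -0.    -1.   ] shift [-168.1 -118.5   -2.9] yaw 78.0 F [-1.3  0.1 -2.3] open 52.4 g 68.1 q [ 0.3  -0.19  1.96 -0.    1.37 -0.68]
```

```bash
python3 -m creep '[[130,[-28,-19.7,0],0],[130,[-28,-19.7,0],0],[130,[-28,-19.7,0],0],[130,[-28,-19.7,0],0],[130,[-28,-19.7,0],0],[130,[-28,-19.7,0],0]]' >/dev/null; python3 -m creep '[[130,[0,0,-5],8],[130,[0,0,0],8],[130,[0,0,0],8],[130,[0,0,0],8],[130,[0,0,0],8],[130,[0,0,0],8],[130,[0,0,0],8],[130,[0,0,0],8]]'>/dev/null;  python3 -m creep '[[130,[0,0,0],8],[130,[0,0,0],7],[130,[0,0,0],0],[130,[0,0,0],0],[130,[0,0,0],0]]'; python3 - <<'E'
from h import *
out=[]
for n in("top","scene"):
    c=imaging.capture(n);u,v=proj(c,(528,25,150)).astype(int)
    out.append(cv2.resize(c["img"][v-30:v+30,u-30:u+30,::-1],(400,400),interpolation=cv2.INTER_CUBIC));print(u,v)
cv2.imwrite("pics/g4.png",np.hstack(out))
to(528.2,25.2,150,-23)
E
```

```text
time_s: 11.25
ee_pos: [527.6, 25.7, 150.5]
orientation: [[0.389, 0.921, -0.002], [0.921, -0.389, 0.0], [-0.001, -0.002, -1.0]]
force: [-0.8, -0.6, -0.5]
opening: 53.0
gripper_force: 67.9
345 201
287 193
t 11.35 pos [528.1  25.6 151.3] ya -22.9 z [-0.001  0.    -1.   ] shift [-0.3  0.3  1.3] yaw 0.1 F [-0.5  0.4 -1. ] open 52.9 g 67.9 q [-0.09 -0.13  1.9  -0.    1.37  0.31]
```

View pics/g4.png

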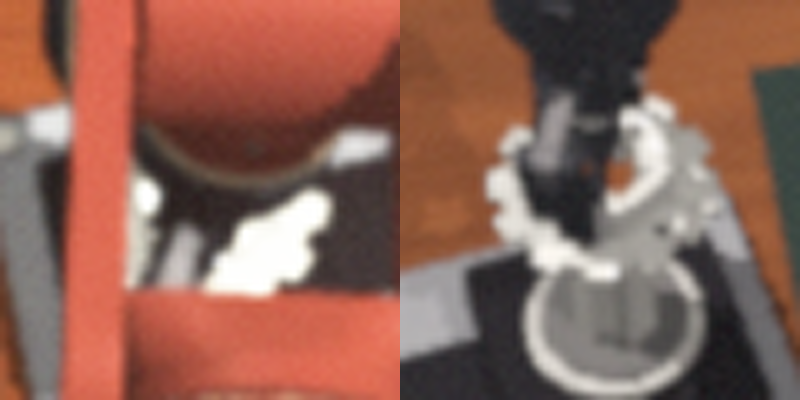

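The wheel is held over the hub (scene crop (605,190)). I'll check its height, tilt and centre from depth.

```bash
cat >> h.py <<'E'
def cloud(n="scene"):
    c=imaging.capture(n);R=c["world_to_cam"][:3,:3];t0=c["world_to_cam"][:3,3]
    v,u=np.mgrid[0:400,0:640];z=c["range_z"]
    W=(np.stack([(u-c["cx"])/c["fx"]*z,-(v-c["cy"])/c["fy"]*z,-z],-1)-t0)@R
    W[z<=0]=np.nan
    return c,W
E
python3 - <<'E'
from h import *
for _ in range(1):
    c,W=cloud();g=c["img"].min(2)
    k=(g>110)&(np.hypot(W[...,0]-530,W[...,1]-24)<62)&(W[...,2]>140)
    q=W[k];print(len(q),np.histogram(q[:,2],range(140,260,5))[0])
    f=q[(np.hypot(q[:,0]-531,q[:,1]-23)>34)&(q[:,2]<200)]
    for _ in range(3):
        A=np.c_[f[:,:2]-[530,24],np.ones(len(f))];s=np.linalg.lstsq(A,f[:,2],rcond=None)[0];r=f[:,2]-A@s;f=f[abs(r)<5]
    print("plane",s.round(3),len(f),"centre bbox",f.min(0).round(),f.max(0).round(),((f.min(0)+f.max(0))/2).round(1))
E
```

```text
504 [  0   0   0   0  27 201  82  22  33  55   1   1   1   0   0   4   0   1
   2   2   4   0   0]
plane [-1.20000e-02  7.00000e-03  1.68552e+02] 227 centre bbox [488. -22. 164.] [576.  70. 173.] [532.1  24.1 168.8]
```

```bash
python3 -m creep '[[130,[-0.4,-0.9,10],0],[130,[0,0,12],0],[130,[0,0,6],0],[130,[0,0,0],0],[130,[0,0,0],0]]' | egrep 'ee_pos|force'; for i in 1 2 3; do python3 -m creep '[[130,[0,0,3],0],[130,[0,0,0],0],[130,[0,0,0],0]]' | egrep 'ee_pos|force'; done
```

```text
ee_pos: [527.1, 25.6, 123.3]
force: [0.7, -0.2, -2.2]
gripper_force: 68.0
ee_pos: [527.5, 25.6, 121.0]
force: [0.6, -0.6, -1.1]
gripper_force: 68.0
ee_pos: [527.2, 25.6, 117.7]
force: [0.7, -0.8, -0.9]
gripper_force: 72.5
ee_pos: [527.2, 25.6, 114.6]
force: [-0.0, -0.5, -1.1]
gripper_force: 72.5
```

Bottom is now at the spline tops, with no lateral load. On down in small steps.

```bash
for i in 1 2 3; do python3 -m creep '[[130,[0,0,2],0],[130,[0,0,0],0],[130,[0,0,0],0]]' | egrep 'ee_pos|force|open'; done
```

```text
ee_pos: [527.3, 25.6, 112.7]
force: [0.4, -0.2, -1.3]
opening: 52.5
gripper_force: 72.5
ee_pos: [527.3, 25.6, 110.7]
force: [-0.5, 0.3, -1.4]
opening: 52.7
gripper_force: 72.5
ee_pos: [527.3, 25.6, 108.7]
force: [0.3, -0.3, -1.6]
opening: 52.3
gripper_force: 72.5
```

```bash
for i in 1 2 3 4; do python3 -m creep '[[130,[0,0,3],0],[130,[0,0,3],0],[130,[0,0,0],0],[130,[0,0,0],0]]' | egrep 'ee_pos|^force|open'; done
```

```text
ee_pos: [527.2, 25.6, 102.5]
force: [0.6, -0.1, -1.5]
opening: 52.7
ee_pos: [527.2, 25.6, 96.6]
force: [0.2, -0.1, -1.8]
opening: 52.6
ee_pos: [527.2, 25.6, 90.6]
force: [1.3, 0.6, -1.4]
opening: 52.4
ee_pos: [527.2, 25.6, 84.6]
force: [-0.4, -0.2, -2.2]
opening: 53.0
```

```bash
python3 -m creep '[[130,[0,0,6],0],[130,[0,0,6],0],[130,[0,0,6],0],[130,[0,0,5],0],[130,[0,0,0],0],[130,[0,0,0],0]]' | egrep 'ee_pos|^force|open'; for i in 1 2 3 4; do python3 -m creep '[[130,[0,0,2],0],[130,[0,0,0],0],[130,[0,0,0],0]]' | egrep 'ee_pos|^force|open'; done
```

```text
ee_pos: [527.2, 25.6, 61.6]
force: [0.3, -0.1, -1.6]
opening: 52.6
ee_pos: [527.5, 25.6, 60.0]
force: [0.7, 0.1, -1.2]
opening: 52.5
ee_pos: [527.3, 25.6, 57.7]
force: [-0.3, -0.2, -0.9]
opening: 52.5
ee_pos: [527.2, 25.6, 55.7]
force: [-0.7, 0.3, -1.4]
opening: 52.5
ee_pos: [527.5, 25.6, 53.9]
force: [0.3, 0.7, -1.6]
opening: 52.6
```

```bash
for i in 1 2 3; do python3 -m creep '[[130,[0,0,1.2],0],[130,[0,0,0],0],[130,[0,0,0],0]]' | egrep 'ee_pos|^force|open'; done
```

```text
ee_pos: [527.5, 25.6, 53.8]
force: [-4.0, 0.6, 5.4]
opening: 52.4
ee_pos: [527.6, 25.6, 53.7]
force: [-7.6, -0.1, 12.2]
opening: 52.7
ee_pos: [527.6, 25.6, 53.7]
force: [-12.2, 1.1, 18.9]
opening: 52.7
```

```bash
python3 -m creep '[[130,[0,0,-3.5],0],[60,[0,0,0],0],[40,[0,0,0],0],[40,[0,0,0],0],[40,[0,0,0],0]]' | egrep 'ee_pos|^force|open'; python3 -m creep '[[40,[0,0,-15],0],[40,[0,0,-30],0],[40,[0,0,-40],0],[40,[0,0,-40],0],[40,[0,0,-15],0],[20,[0,0,0],0],[20,[0,0,0],0]]' | egrep 'ee_pos|^force|open'; python3 - <<'E'
from h import *
for n in("scene","top"):
    c,W=cloud(n);g=c["img"].min(2)
    q=W[(g>110)&(np.hypot(W[...,0]-530,W[...,1]-24)<52)&(W[...,2]>50)&(W[...,2]<100)]
    print(n,np.histogram(q[:,2],range(60,104,4))[0])
    for cx,cy in((455,341),):
        k=(np.hypot(W[...,0]-cx,W[...,1]-cy)<60)&(W[...,2]>17)&(g>110)&(W[...,2]<40);print("B",W[k].mean(0).round(1),k.sum())
to(455.9,340,150,63)
E
```

```text
ee_pos: [527.1, 25.6, 53.2]
force: [-0.2, -0.7, 0.8]
opening: 71.8
ee_pos: [526.8, 25.7, 192.7]
force: [-0.4, -0.5, -1.3]
opening: 78.6
scene [  0  25 192 114  22  14  58  64  24   3]
B [431.5 326.3  22. ] 136
top [ 0  1 52 43  2  0 13 35  5  1]
B [427.5 329.1  23.5] 176
t 19.3 pos [525.9  25.7 191. ] ya -23.0 z [-0.004  0.    -1.   ] shift [ 262.1 -186.9   41.4] yaw -86.0 F [ 0.2  0.3 -1. ] open 78.9 g 0.0 q [-0.09 -0.16  1.86 -0.    1.45  0.31]
```

Wheel A is home (flange top ≈72, boss top ≈90). Wheel B has been knocked to about (430,328), so I'll measure it again.

```bash
python3 - <<'E'
from h import *
for n,th,b in(("top",170,(427.5,329.1)),("scene",185,(431.5,326.3))):
    cs=[imaging.capture(n) for _ in range(4)];c=cs[0];c["img"]=np.mean([k["img"] for k in cs],0).astype(np.float32)
    cx,cy=b;S=5;I=rect(c,cx-60,cx+60,cy-60,cy+60,24,S).mean(2)
    m=(I<th).astype(np.uint8);nn,l,st,ce=cv2.connectedComponentsWithStats(m)
    k=min((i for i in range(1,nn) if 4000<st[i,4]<40000),key=lambda i:np.hypot(*(ce[i]-300)))
    u,v=cv2.minEnclosingCircle(cv2.findContours((l==k).astype(np.uint8),0,1)[0][0])[0]
    print(n,"circ",cx+60-v/S,cy+60-u/S,"area",st[k,4]/25,"centroid off",(v-ce[k,1])/S,(u-ce[k,0])/S)
    for r in (16.5,18): print(r,''.join('#' if (l==k)[int(v-r*S*np.cos(q)),int(u-r*S*np.sin(q))] else '.' for q in np.radians(np.arange(0,360,5))))
    e=(l==k).astype(np.uint8)
    np.save(f"B{n}.npy",I)
E
```

```text
top circ 428.9660400390625 331.9712097167969 area 941.28 centroid off -0.46007369536030185 0.1010068393819438
16.5 #########..........################........###################......##..
18 ..######............##############.........####...........###...........Traceback (most recent call last):
  File "<stdin>", line 6, in <module>
ValueError: min() iterable argument is empty
```

```bash
python3 - <<'E'
from h import *
for n,b in(("top",(427.5,329.1)),("scene",(431.5,326.3))):
    cs=[imaging.capture(n) for _ in range(4)];c=cs[0];c["img"]=np.mean([k["img"] for k in cs],0).astype(np.float32)
    cx,cy=b;S=5;I=rect(c,cx-60,cx+60,cy-60,cy+60,24,S).mean(2)
    d=I[200:400,200:400]
    print(n,np.percentile(d,[1,5,15,25,50,75,95]).round())
    for th in (70,85,100,120,140,160):
        m=(I<th).astype(np.uint8);m[:170]=0;m[430:]=0;m[:,:170]=0;m[:,430:]=0;nn,l,st,ce=cv2.connectedComponentsWithStats(m)
        k=min((i for i in range(1,nn) if st[i,4]>3000),key=lambda i:np.hypot(*(ce[i]-300)),default=None)
        if k is None: continue
        u,v=cv2.minEnclosingCircle(cv2.findContours((l==k).astype(np.uint8),0,1)[0][0])[0]
        print(th,"circ",(cx+60-v/S,cy+60-u/S),"area",st[k,4]/25)
        if st[k,4]<30000:
          for r in (16.5,18): print(r,''.join('#' if (l==k)[int(v-r*S*np.cos(q)),int(u-r*S*np.sin(q))] else '.' for q in np.radians(np.arange(0,360,5))))
    np.save(f"B{n}.npy",I)
I=[cv2.resize(np.load(f"B{n}.npy")[150:450,150:450],(400,400)) for n in("top","scene")]
cv2.imwrite("pics/b.png",np.hstack([np.clip((i-30)*1.2,0,255) for i in I]).astype(np.uint8))
E
```

```text
top [ 51.  58.  65.  72. 144. 214. 256.]
70 circ (428.49354858398436, 330.70000000000005) area 371.52
16.5 ........................................................................
18 ........................................................................
85 circ (428.7021911621094, 330.6) area 513.6
16.5 ........................................................................
18 ........................................................................
100 circ (428.7007080078125, 330.98503417968755) area 593.28
16.5 ....##......................###.............#...........................
18 ........................................................................
120 circ (428.87164306640625, 331.321923828125) area 690.36
16.5 ...####...............##########...........###............##............
18 .............................#..............#...........................
140 circ (428.9361633300781, 331.4251647949219) area 782.16
16.5 ..######.............############..........####...........###...........
18 ....###.....................####...........###.............#............
1
[... 626 characters left out ...]
...................
100 circ (435.64544067382815, 327.7181030273438) area 325.64
16.5 ........................................................................
18 ........................................................................
120 circ (430.2915771484375, 330.7159851074219) area 579.16
16.5 ...####................########..........................####.......##..
18 ...........................................................#............
140 circ (430.13389282226564, 332.60706176757816) area 897.4
16.5 ########............##############.................#####################
18 .######...............############....................#######.....####..
160 circ (431.6, 336.6) area 1605.36
```

View pics/b.png

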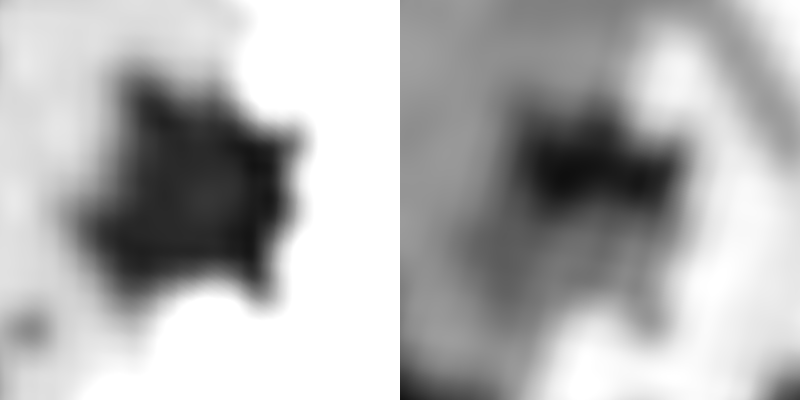

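The left tile shows the dimple at (30,328) and the bore centre near (184,191), which puts the keyway at about 125° and wheel B at (429.5,330). I'll turn to 65° and go there.

```bash
python3 -m creep '[[20,[0,0,0],-8],[20,[0,0,0],-8],[20,[0,0,0],-8],[20,[0,0,0],-8],[20,[0,0,0],-8],[20,[0,0,0],-8],[20,[0,0,0],-8],[20,[0,0,0],-8]]' >/dev/null; python3 -m creep '[[20,[0,0,0],-8],[20,[0,0,0],-8],[20,[0,0,0],-8],[20,[0,0,0],0],[20,[0,0,0],0]]' >/dev/null;  python3 -c "
from h import *
to(429.5,330,60,65)"
```

```text
t 21.4 pos [527.4  25.6 193.8] ya 64.9 z [ 0.  0. -1.] shift [217.8 234.  133.8] yaw -0.1 F [0.6 0.2 0. ] open 78.9 g 0.0 q [-0.09 -0.17  1.86  0.    1.45 -1.22]
```

```bash
python3 -m creep '[[20,[31.1,33.5,0],0],[20,[31.1,33.5,0],0],[20,[31.1,33.5,0],0],[20,[31.1,33.5,0],0],[20,[31.1,33.5,0],0],[20,[31.1,33.5,0],0],[20,[31.1,33.5,0],0],[20,[0,0,0],0]]'>/dev/null; python3 -m creep '[[20,[0,0,40],0],[20,[0,0,40],0],[20,[0,0,40],0],[20,[0,0,20],0],[40,[0,0,0],0],[40,[0,0,0],0],[40,[0,0,0],0]]' >/dev/null; python3 -c "
from h import *
to(429.5,330,-13.5,65)"
```

```text
t 22.9 pos [430.6 330.7  56. ] ya 65.0 z [ 0.003  0.002 -1.   ] shift [ 0.8 -1.3 69.5] yaw -0.0 F [ 0.   0.6 -0.6] open 71.9 g 0.0 q [ 0.52  0.01  1.94 -0.    1.19 -0.62]
```

```bash
python3 -m creep '[[40,[0.5,-1,25],0],[40,[0,0,20],0],[40,[0,0,10],0],[40,[0,0,5],0],[40,[0,0,0],0],[40,[0,0,0],0]]' | egrep 'ee_pos|^force|open';  python3 -m creep '[[40,[0,0,5],0],[40,[0,0,4],0],[40,[0,0,0],0],[40,[0,0,0],0]]' | egrep 'ee_pos|^force|open'
```

```text
ee_pos: [429.0, 329.9, -5.0]
force: [0.7, -0.3, -0.4]
opening: 72.0
ee_pos: [427.9, 329.3, -15.5]
force: [0.4, 0.4, -0.1]
opening: 71.6
```

```bash
python3 -m creep '[[90,[0,0,0],0],[130,[0,0,0],0],[130,[0,0,0],0],[130,[0,0,0],0],[130,[0,0,0],0]]'
```

```text
time_s: 24.4
ee_pos: [429.3, 329.4, -12.5]
orientation: [[-0.907, 0.422, 0.001], [0.422, 0.907, -0.001], [-0.002, -0.0, -1.0]]
force: [-4.6, -4.9, 14.7]
opening: 52.9
gripper_force: 74.5
```

```bash
python3 -m creep '[[130,[0,0,-10],0],[130,[0,0,-25],0],[130,[0,0,-30],0],[130,[0,0,-30],0],[130,[0,0,-30],0],[130,[0,0,-30],0],[130,[0,0,-10],0],[130,[0,0,0],0]]'|egrep 'ee_pos|force|open'; python3 - <<'E'
from h import *
to(527.4,25.6,155,-23)
c,W=cloud();g=c["img"].min(2);q=W[(g>90)&(np.hypot(W[...,0]-431,W[...,1]-329)<62)&(W[...,2]>130)&(W[...,2]<200)]
print(len(q),np.histogram(q[:,2],range(130,200,5))[0])
f=q[q[:,2]<np.median(q[:,2])+5]
for _ in range(3):
    A=np.c_[f[:,:2]-[430,329],np.ones(len(f))];s=np.linalg.lstsq(A,f[:,2],rcond=None)[0];r=f[:,2]-A@s;f=f[abs(r)<4]
print(s.round(3),((f.min(0)+f.max(0))/2).round(1))
E
```

```text
ee_pos: [429.0, 330.0, 151.4]
force: [-0.0, -0.0, -1.6]
opening: 52.9
gripper_force: 70.8
t 25.2 pos [429.  330.  151.4] ya 65.0 z [ 0.003  0.002 -1.   ] shift [-217.7 -234.4   -3.8] yaw 88.0 F [-0.  -0.  -1.6] open 52.9 g 70.8 q [ 0.52 -0.1   1.87  0.    1.36 -0.62]
516 [  0   0   0   0   0   2  17 185  70  41  74 107  16]
[-2.30000e-02 -3.00000e-03  1.69024e+02] [432.2 328.7 168.9]
```

```bash
python3 -m creep '[[130,[-31.1,-33.5,0],0],[130,[-31.1,-33.5,0],0],[130,[-31.1,-33.5,0],0],[130,[-31.1,-33.5,0],0],[130,[-31.1,-33.5,0],0],[130,[-31.1,-33.5,0],0],[130,[-31.1,-33.4,0],0],[130,[0,0,0],0]]'|egrep 'ee_pos|force|open'; python3 -m creep '[[130,[0,0,0],8],[130,[0,0,0],8],[130,[0,0,0],8],[130,[0,0,0],8],[130,[0,0,0],8],[130,[0,0,0],8],[130,[0,0,0],8],[130,[0,0,0],8]]'>/dev/null;  python3 -m creep '[[130,[0,0,0],8],[130,[0,0,0],8],[130,[0,0,0],8],[130,[0,0,0],0],[130,[0,0,0],0],[130,[0,0,0],0]]'|egrep 'ee_pos|force|open'; python3 - <<'E'
from h import *
to(527.3,25.6,150,-23)
c,W=cloud();g=c["img"].min(2)
q=W[(g>110)&(np.hypot(W[...,0]-530,W[...,1]-24)<62)&(W[...,2]>140)]
f=q[(np.hypot(q[:,0]-531,q[:,1]-23)>34)&(q[:,2]<200)]
for _ in range(3):
        A=np.c_[f[:,:2]-[530,24],np.ones(len(f))];s=np.linalg.lstsq(A,f[:,2],rcond=None)[0];r=f[:,2]-A@s;f=f[abs(r)<5]
print("plane",s.round(3),len(f),((f.min(0)+f.max(0))/2).round(1))
E
```

```text
ee_pos: [526.2, 20.6, 147.0]
force: [-0.8, 0.3, -0.7]
opening: 52.8
gripper_force: 71.0
ee_pos: [525.9, 25.3, 148.7]
force: [1.4, -0.1, -0.8]
opening: 53.0
gripper_force: 70.9
t 27.45 pos [525.9  25.3 148.7] ya -22.8 z [-0.002  0.    -1.   ] shift [ 0.8  1.2 -1.3] yaw 0.2 F [ 1.4 -0.1 -0.8] open 53.0 g 70.9 q [-0.09 -0.13  1.91  0.    1.37  0.31]
plane [-9.00000e-03 -1.00000e-02  1.66197e+02] 225 [531.7  24.2 166.3]
```

```bash
python3 -m creep '[[130,[0,0,10],0],[130,[0,0,10],0],[130,[0,0,8],0],[130,[0,0,0],0],[130,[0,0,0],0]]' | egrep 'ee_pos|^force'; for i in 1 2 3 4 5 6; do python3 -m creep '[[130,[0,0,2.5],0],[130,[0,0,0],0],[130,[0,0,0],0]]' | egrep 'ee_pos|^force'; done
```

```text
ee_pos: [526.2, 25.0, 121.1]
force: [-0.7, 0.3, -1.3]
ee_pos: [526.7, 25.0, 119.5]
force: [0.2, -0.5, -1.6]
ee_pos: [526.4, 25.0, 116.6]
force: [0.5, 1.1, -0.8]
ee_pos: [526.4, 25.0, 114.0]
force: [0.4, 0.6, -2.1]
ee_pos: [526.4, 25.0, 111.6]
force: [-0.9, 0.2, -2.0]
ee_pos: [526.4, 25.0, 109.1]
force: [0.0, 0.4, -1.1]
ee_pos: [526.4, 25.0, 106.6]
force: [-0.7, -0.1, -1.6]
```

Going on freely; home for this one is at TCP ≈ 77.7.

```bash
python3 -m creep '[[130,[0,0,5],0],[130,[0,0,5],0],[130,[0,0,5],0],[130,[0,0,5],0],[130,[0,0,4],0],[130,[0,0,0],0],[130,[0,0,0],0]]' | egrep 'ee_pos|^force|open'; for i in 1 2 3 4 5; do python3 -m creep '[[130,[0,0,1.6],0],[130,[0,0,0],0],[130,[0,0,0],0]]' | egrep 'ee_pos|^force'; done
```

```text
ee_pos: [526.5, 25.0, 82.6]
force: [0.2, -0.1, -1.0]
opening: 53.0
ee_pos: [526.6, 25.0, 81.2]
force: [-0.2, 0.3, -1.3]
ee_pos: [526.5, 25.0, 79.4]
force: [-0.5, -0.4, -0.6]
ee_pos: [526.5, 25.0, 77.8]
force: [0.4, 0.6, -1.4]
ee_pos: [526.6, 25.0, 77.6]
force: [-4.0, 0.4, 5.5]
ee_pos: [526.7, 25.0, 77.6]
force: [-8.8, -0.2, 13.3]
```

Home on the first. Releasing, then finding the crank, bat and pivot.

```bash
python3 -m creep '[[130,[0,0,-2.5],0],[60,[0,0,0],0],[40,[0,0,0],0],[40,[0,0,0],0],[40,[0,0,0],0]]' | egrep 'ee_pos|^force|open'; python3 -m creep '[[40,[0,0,-15],0],[40,[0,0,-30],0],[40,[0,0,-40],0],[40,[0,0,-40],0],[40,[0,0,-40],0],[120,[0,50,0],0],[120,[0,-50,0],0],[120,[0,0,0],0]]' | egrep 'ee_pos|^force|open'; python3 - <<'E'
from h import *
C=np.load("c0.npy",allow_pickle=True).item();t=C["top"]
s=[onz(t,310+a/5,150+b/5,12) for a,b in((28,208),(693,72),(763,310),(82,457))]
for p in s: print(p.round(1))
d=(s[1]-s[0]+s[2]-s[3])[:2];print("axis dir to lock",np.degrees(np.arctan2(d[1],d[0])),"len",np.linalg.norm(d)/2)
for nm,u,v,z in(("crank c",310+452/5,150+238/5,46),("handle top",310+470/5,150+308/5,94),("bat",310+618/5,150+180/5,110)): print(nm,onz(t,u,v,z).round(1))
for n in("scene","top"):
    c,W=cloud(n);g=c["img"].min(2)
    q=W[(g>110)&(np.hypot(W[...,0]-530,W[...,1]-24)<52)&(W[...,2]>50)&(W[...,2]<140)]
    print(n,np.histogram(q[:,2],range(60,130,4))[0])
    u,v=proj(c,(570,-215,70)).astype(int)
    a=cv2.resize(c["img"][v-45:v+45,u-45:u+45,::-1],(400,400),interpolation=cv2.INTER_CUBIC);print(n,u,v)
    globals()[n]=a
cv2.imwrite("pics/l.png",np.hstack([top,scene]))
to(527,25,200,0)
E
```

```text
ee_pos: [526.4, 25.0, 76.9]
force: [0.0, -1.1, -0.0]
opening: 71.9
ee_pos: [522.4, 26.2, 233.7]
force: [-0.3, 0.0, -0.8]
opening: 45.1
[593.8 104.8  12. ]
[ 662.5 -320.2   12. ]
[ 507.8 -345.3   12. ]
[437.  79.  12.]
axis dir to lock -80.6690543616775 len 430.3592317241893
crank c [ 555.  -149.8   46. ]
handle top [ 503.3 -145.1   94. ]
bat [ 570.6 -232.6  110. ]
scene [  2  13  82  37   1   0   1  34 189 132  24  14  50 104  24  16  25]
scene 208 232
top [ 0  0  1  2  0  0  1  0 61 42  4  2  9 45  9  2  4]
top 423 189
t 33.4 pos [526.2  25.2 241.4] ya -22.9 z [-0.002  0.    -1.   ] shift [ 0.1  0.9 41.4] yaw -22.9 F [-0.2 -0.6  0.5] open 44.8 g 0.0 q [-0.09 -0.2   1.81 -0.    1.53  0.31]
```

View pics/l.png

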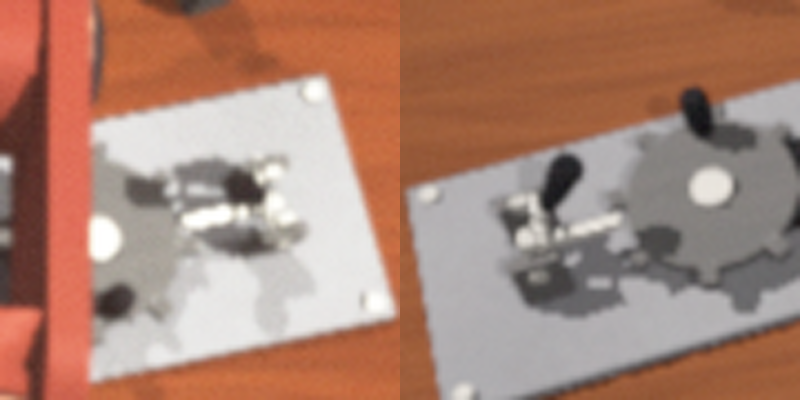

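Both wheels are home (flange tops 72 and 96, boss top 114). Top crop (240,185) and scene crop (562,175) show the bat leaning towards the crank, and the handle at (117,300). In the world frame I get crank axis ≈(555,-148), pivot ≈(575,-266) and bat grip ≈(570,-236,104). I'll go there with the jaws closing along the pivot axis.

```bash
python3 -m creep '[[80,[0,0,0],-8],[80,[0,0,0],-8],[80,[0,0,0],-8],[80,[0,0,0],-8.2],[80,[0,0,0],0],[80,[0,0,0],0]]' >/dev/null; python3 - <<'E'
from h import *
to(570,-236,140,9.3)
out=[]
for n in("scene","top"):
    c,W=cloud(n)
    g=c["img"].max(2)
    k=(g<70)&(np.hypot(W[...,0]-570,W[...,1]+236)<28)&(W[...,2]>75)&(W[...,2]<135)
    q=W[k];print(n,len(q),q.mean(0).round(1))
    for lo in range(75,135,8):
        p=q[(q[:,2]>=lo)&(q[:,2]<lo+8)]
        if len(p): print(lo,len(p),p.mean(0).round(1))
E
```

```text
t 34.0 pos [527.3  24.8 244.9] ya 9.1 z [ 0.005 -0.001 -1.   ] shift [-264.2    0.6  105.2] yaw -0.2 F [-0.4  0.4 -0.1] open 58.4 g 0.0 q [-0.09 -0.2   1.81 -0.    1.53 -0.25]
scene 64 [ 573.8 -232.7  114. ]
83 1 [ 578.6 -245.9   88.4]
91 7 [ 577.7 -243.5   95.1]
99 8 [ 577.1 -240.   103.3]
107 9 [ 577.  -235.3  111.5]
115 28 [ 571.3 -227.8  119.2]
123 11 [ 572.2 -229.9  124.8]
top 25 [ 567.8 -225.1  121.1]
115 17 [ 569.1 -223.7  119.5]
123 8 [ 564.9 -228.   124.5]
```

```bash
python3 -m creep '[[80,[-44,0,0],0],[80,[-44,0,0],0],[80,[-44,0,0],0],[80,[-44,0,0],0],[80,[-44,0,0],0],[80,[-44,0,0],0],[80,[0,0,0],0],[80,[0,0,0],0]]' >/dev/null; python3 -m creep '[[80,[0,0,40],0],[80,[0,0,40],0],[80,[0,0,25],0],[80,[0,0,0],0],[80,[0,0,0],0],[80,[0,0,0],0]]' |egrep 'ee_pos|^force|open'; python3 - <<'E'
from h import *
to(570,-236,71,9.3)
E
```

```text
ee_pos: [570.4, -235.7, 140.1]
force: [-0.5, -0.5, 0.4]
opening: 58.4
t 35.5 pos [ 570.4 -235.7  140.1] ya 9.3 z [ 0.004 -0.002 -1.   ] shift [-0.1 -0.7 69.1] yaw -0.0 F [-0.5 -0.5  0.4] open 58.4 g 0.0 q [-0.51  0.09  1.7   0.    1.34 -0.67]
```

```bash
python3 -m creep '[[80,[0,0,25],0],[80,[0,0,20],0],[80,[0,0,14],0],[80,[0,0,5],0],[80,[0,0,0],0],[80,[0,0,0],0]]' |egrep 'ee_pos|^force|open'; python3 -m creep '[[80,[0,0,5],0],[80,[0,0,0],0],[150,[0,0,0],0],[200,[0,0,0],0],[230,[0,0,0],0],[230,[0,0,0],0],[230,[0,0,0],0]]'; python3 - <<'E'
from h import *
c,W=cloud("scene")
for n in("scene",):
    u,v=proj(c,(570,-236,90)).astype(int)
    a=cv2.resize(c["img"][v-40:v+40,u-40:u+40,::-1],(560,560),interpolation=cv2.INTER_CUBIC)
cv2.imwrite("pics/l2.png",a)
E
```

```text
ee_pos: [569.8, -236.0, 74.7]
force: [0.7, 1.0, 0.3]
opening: 58.4
time_s: 36.8
ee_pos: [569.3, -235.5, 68.6]
orientation: [[-0.161, 0.987, 0.001], [0.987, 0.161, -0.0], [-0.0, 0.001, -1.0]]
force: [0.6, 1.0, 1.5]
opening: 19.9
gripper_force: 58.5
```

View pics/l2.png

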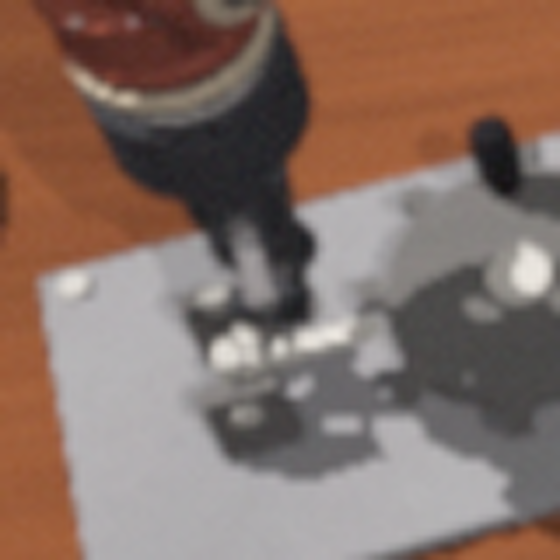

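The bat is between the pads (crop (265,270)), gripped at ~20 mm. Pulling along its axis.

```bash
python3 -m creep '[[230,[1,0,-1.7],0],[230,[1,0,-1.7],0],[230,[1,0,-1.7],0],[230,[0,0,0],0],[230,[0,0,0],0]]'|egrep 'ee_pos|force|open';  python3 -m creep '[[230,[1,0,-1.7],0],[230,[1,0,-1.7],0],[230,[0.7,0,-1.2],0],[230,[0,0,0],0],[230,[0,0,0],0]]'|egrep 'ee_pos|force|open'
```

```text
ee_pos: [568.6, -233.4, 72.3]
force: [5.2, -4.9, -6.9]
opening: 20.0
gripper_force: 58.8
ee_pos: [568.1, -231.0, 76.5]
force: [6.4, -6.0, -8.6]
opening: 20.2
gripper_force: 58.8
```

```bash
python3 -m creep '[[230,[1,1,-1.7],0],[230,[0.3,0,-0.6],0],[230,[0,0,0],0],[230,[0,0,0],0]]'|egrep 'ee_pos|force|open';  python3 -m creep '[[230,[-4.3,0,-2.1],0],[230,[-4.3,0,-2.1],0],[230,[0,0,0],0],[230,[0,0,0],0]]'|egrep 'ee_pos|force|open'
```

```text
ee_pos: [568.1, -229.9, 78.3]
force: [3.1, -7.1, -9.4]
opening: 20.1
gripper_force: 58.9
ee_pos: [568.9, -236.4, 81.2]
force: [5.0, -2.5, -12.2]
opening: 20.4
gripper_force: 59.0
```

```bash
python3 -m creep '[[230,[-4.5,0,-1.6],0],[230,[-4.6,0,-1.5],0],[230,[-4.7,0,-1.0],0],[230,[-4.7,0,-0.9],0],[230,[0,0,0],0],[230,[0,0,0],0]]'|egrep 'ee_pos|force|open'; python3 -m creep '[[230,[-4.8,0,-0.4],0],[230,[-4.8,0,-0.2],0],[230,[-4.8,0,0.2],0],[230,[-4.8,0,0.4],0],[230,[0,0,0],0],[230,[0,0,0],0]]'|egrep 'ee_pos|force|open'
```

```text
ee_pos: [572.4, -255.4, 88.8]
force: [1.7, 0.2, -11.7]
opening: 20.4
gripper_force: 58.9
ee_pos: [575.9, -274.5, 89.3]
force: [-1.9, 1.0, -10.9]
opening: 20.2
gripper_force: 58.9
```

```bash
python3 -m creep '[[230,[-4.7,0,0.9],0],[230,[-4.7,0,1],0],[230,[-4.6,0,1.5],0],[230,[-4.5,0,1.6],0],[230,[0,0,0],0],[230,[0,0,0],0]]'|egrep 'ee_pos|force|open'; python3 -m creep '[[230,[-4.3,0,2.1],0],[230,[-4.3,0,2.1],0],[230,[0,0,0],0],[230,[0,0,0],0]]'|egrep 'ee_pos|force|open'
```

```text
ee_pos: [579.3, -293.2, 85.0]
force: [-4.2, 1.4, -7.4]
opening: 20.1
gripper_force: 59.0
ee_pos: [580.6, -301.2, 80.6]
force: [-3.8, 3.1, -7.5]
opening: 20.3
gripper_force: 58.8
```

```bash
python3 -m creep '[[230,[-2.5,0,1.5],0],[230,[1.2,0,2.2],0],[230,[1.2,0,2.2],0],[230,[1.2,0,2.2],0],[230,[1.2,0,2.2],0],[230,[0,0,0],0],[230,[0,0,0],0]]'|egrep 'ee_pos|force|open'; python3 -m creep '[[130,[0,0,0],0],[80,[0,0,0],0],[80,[0,0,0],0],[80,[0,0,-10],0],[80,[0,0,-30],0],[80,[0,0,-40],0],[80,[0,0,-20],0],[80,[0,0,0],0]]'|egrep 'ee_pos|force|open'; python3 - <<'E'
from h import *
to(555.3,-148,150,9.3)
c,W=cloud("scene");g=c["img"].max(2)
k=(g<70)&(np.hypot(W[...,0]-582,W[...,1]+295)<32)&(W[...,2]>75)&(W[...,2]<135);q=W[k]
for lo in range(75,135,8):
        p=q[(q[:,2]>=lo)&(q[:,2]<lo+8)]
        if len(p): print(lo,len(p),p.mean(0).round(1))
k=(g<70)&(np.hypot(W[...,0]-506,W[...,1]+148)<25)&(W[...,2]>55)&(W[...,2]<110);q=W[k];print("handle scene",len(q))
for lo in range(50,110,8):
        p=q[(q[:,2]>=lo)&(q[:,2]<lo+8)]
        if len(p): print(lo,len(p),p.mean(0).round(1))
c,W=cloud("top");g=c["img"].max(2)
k=(g<80)&(np.hypot(W[...,0]-506,W[...,1]+148)<25)&(W[...,2]>85)&(W[...,2]<110);print("handle top",k.sum(),W[k].mean(0))
E
```

```text
ee_pos: [581.9, -303.6, 75.6]
force: [-8.7, -3.7, 5.4]
opening: 20.3
gripper_force: 59.8
ee_pos: [583.0, -300.2, 176.3]
force: [-0.1, 0.2, -0.5]
opening: 58.8
gripper_force: 0.0
t 42.35 pos [ 583.  -300.2  176.3] ya 9.3 z [ 0.009 -0.006 -1.   ] shift [154.9  -3.   25.2] yaw -0.0 F [-0.1  0.2 -0.5] open 58.8 g 0.0 q [-0.59  0.14  1.58  0.    1.4  -0.75]
83 4 [ 579.  -280.7   88.3]
91 9 [ 580.5 -284.    95.1]
99 8 [ 582.5 -287.6  103. ]
107 10 [ 584.  -289.1  111.1]
115 22 [ 584.6 -297.5  120. ]
123 17 [ 582.1 -297.7  125.9]
handle scene 47
50 2 [ 516.1 -150.1   56.5]
58 7 [ 515.3 -149.6   62.9]
66 7 [ 514.3 -147.4   71.1]
74 7 [ 516.2 -148.8   78.5]
82 15 [ 512.8 -149.5   85.7]
90 9 [ 511.3 -150.3   92.1]
handle top 21 [ 505.61561674 -146.07123306   90.71216493]
```

The bat now leans away from the crank (y −281 at z 88, −297 at z 120) and has sprung in: unlocked. The handle is at about (506.5,-147.5), so I'll go and grip it.

```bash
python3 -c "
from h import *
to(506.5,-147.5,140,9.3)"; python3 -m creep '[[80,[41,-13,0],0],[80,[41,-13,0],0],[80,[41,-13,0],0],[80,[41,-13,0],0],[80,[0,0,0],0],[80,[0,0,0],0],[80,[0,0,0],0]]' >/dev/null; python3 -c "
from h import *
to(506.5,-147.5,40,9.3)"
```

```text
t 42.45 pos [ 580.6 -298.7  170.7] ya 9.3 z [ 0.001 -0.001 -1.   ] shift [161.2 -48.8  30.4] yaw -0.0 F [-0.5  0.3 -0.7] open 58.4 g 0.0 q [-0.59  0.15  1.59 -0.    1.4  -0.75]
t 43.15 pos [ 502.5 -145.6  169.1] ya 9.2 z [-0.001  0.    -1.   ] shift [ -2.5   3.7 129.1] yaw -0.1 F [ 0.1 -0.1  0.7] open 58.9 g 0.0 q [-0.42 -0.16  1.9  -0.    1.41 -0.59]
```

```bash
python3 -m creep '[[80,[-2.5,3.7,40],0],[80,[0,0,40],0],[80,[0,0,25],0],[80,[0,0,15],0],[80,[0,0,8],0],[80,[0,0,0],0],[80,[0,0,0],0]]' |egrep 'ee_pos|^force|open'; python3 -m creep '[[130,[0,0,0],0],[180,[0,0,0],0],[230,[0,0,0],0],[230,[0,0,0],0],[230,[0,0,0],0]]'|egrep 'ee_pos|force|open'
```

```text
ee_pos: [507.7, -147.8, 43.3]
force: [-0.4, 0.1, 0.6]
opening: 58.9
ee_pos: [506.8, -147.4, 43.2]
force: [-4.1, 0.7, 6.3]
opening: 18.7
gripper_force: 58.6
```

```bash
python3 - <<'E'
from h import *
s=readout.get_state();R=np.array(s["orientation"]);ax=np.array([555.3,-148.]);r=48.
a=np.radians(180-20*np.arange(19));P=ax+r*np.c_[np.cos(a),np.sin(a)]
D=np.diff(P,axis=0);T=D@R[:2,:2]
for i,t in enumerate(T):print(20*i,t.round(1).tolist())
E
python3 -m creep '[[230,[4,0,0],0],[230,[4,0.3,0],0],[230,[0,0,0],0],[230,[0,0,0],0]]'|egrep 'ee_pos|force|open'
```

```text
0 [15.7, 5.5]
20 [12.9, 10.5]
40 [8.5, 14.3]
60 [3.1, 16.4]
80 [-2.7, 16.5]
100 [-8.1, 14.5]
120 [-12.6, 10.9]
140 [-15.6, 5.9]
160 [-16.7, 0.2]
180 [-15.7, -5.5]
200 [-12.9, -10.5]
220 [-8.5, -14.3]
240 [-3.1, -16.4]
260 [2.7, -16.5]
280 [8.1, -14.5]
300 [12.6, -10.9]
320 [15.6, -5.9]
340 [16.7, -0.2]
ee_pos: [506.7, -142.4, 43.3]
force: [0.4, -10.8, -0.5]
opening: 18.3
gripper_force: 58.9
```

```bash
python3 -m creep '[[230,[7.7,5.2,0],0],[230,[12.9,10.5,0],0],[230,[8.5,14.3,0],0],[230,[0,0,0],0],[230,[0,0,0],0]]'|egrep 'ee_pos|force|open'; python3 -m creep '[[230,[3.1,16.4,0],0],[230,[-2.7,16.5,0],0],[230,[0,0,0],0],[230,[0,0,0],0]]'|egrep 'ee_pos|force|open'
```

```text
ee_pos: [522.3, -97.9, 42.6]
force: [-34.4, 25.4, 36.6]
opening: 17.7
gripper_force: 58.3
ee_pos: [565.4, -81.9, 43.2]
force: [7.1, 59.5, 11.1]
opening: 8.8
gripper_force: 36.3
```

The grip has come off the handle, so I'll release, rise and measure before doing anything else.

```bash
python3 -m creep '[[150,[0,0,0],0],[80,[0,0,0],0],[80,[0,0,0],0],[80,[0,0,-20],0],[80,[0,0,-40],0],[80,[0,0,-40],0],[80,[0,0,0],0]]'|egrep 'time|ee_pos|force|open'; python3 - <<'E'
from h import *
c,W=cloud("scene");g=c["img"].max(2)
k=(g<75)&(np.hypot(W[...,0]-555,W[...,1]+148)<62)&(W[...,2]>58)&(W[...,2]<100);q=W[k]
for lo in range(58,100,8):
        p=q[(q[:,2]>=lo)&(q[:,2]<lo+8)]
        if len(p): print(lo,len(p),np.median(p,0).round(1),p.std(0).round(1))
c2,W2=cloud("top");g2=c2["img"].max(2)
k=(g2<80)&(np.hypot(W2[...,0]-555,W2[...,1]+148)<62)&(W2[...,2]>80)&(W2[...,2]<110);print("top",k.sum(),np.median(W2[k],0) if k.any() else 0)
k=(c["img"].min(2)>110)&(np.hypot(W[...,0]-530,W[...,1]-24)<52)&(W[...,2]>50)&(W[...,2]<160);print(np.histogram(W[k][:,2],range(60,140,4))[0])
g=c["img"].max(2);k=(g<70)&(np.hypot(W[...,0]-582,W[...,1]+290)<45)&(W[...,2]>75)&(W[...,2]<135);q=W[k]
for lo in range(75,135,8):
        p=q[(q[:,2]>=lo)&(q[:,2]<lo+8)]
        if len(p): print("bat",lo,len(p),p.mean(0).round(1))
E
```

```text
time_s: 46.35
ee_pos: [567.4, -100.9, 149.7]
force: [0.4, -0.0, 1.0]
opening: 58.6
gripper_force: 0.0
58 6 [ 588.6 -104.6   61.5] [2.5 4.1 2.1]
66 8 [ 589.5 -104.8   70.3] [4.1 5.3 2. ]
74 10 [ 589.4 -108.4   76.8] [2.4 5.4 2. ]
82 18 [ 587.  -104.6   87.2] [4.9 4.4 2. ]
90 12 [ 585.1 -108.5   91.8] [3.7 3.1 0.9]
top 0 0
[  1   1  16  75  35   0   0   0  45 215 100  19  13  68  97  16  20  27
  26]
bat 83 4 [ 579.5 -280.5   89.1]
bat 91 8 [ 581.8 -284.2   94.9]
bat 99 11 [ 582.2 -287.6  102.8]
bat 107 8 [ 582.7 -290.2  109.9]
bat 115 18 [ 584.2 -295.1  120. ]
bat 123 21 [ 583.2 -299.2  125.8]
```

The crank turns freely: the handle is now at ≈(578,-105), 118° on. The upward force came from the fingertips rubbing the handwheel face, so I'll regrip 9 mm higher.

```bash
python3 -c "
from h import *
to(578,-105,52,9.3)"; python3 -m creep '[[80,[-6,9.8,0],0],[80,[0,0,0],0],[80,[0,0,0],0]]' >/dev/null; python3 -c "
from h import *
to(578,-105,52,9.3)"
```

```text
t 46.45 pos [ 564.  -100.   143.6] ya 9.2 z [ 0.003 -0.001 -1.   ] shift [-7.1 12.8 91.7] yaw -0.1 F [ 0.5 -0.2 -1.2] open 58.5 g 0.0 q [-0.31 -0.02  1.81  0.    1.35 -0.47]
t 46.75 pos [ 573.  -104.1  140.1] ya 9.2 z [-0.003  0.001 -1.   ] shift [-1.8  5.  88.1] yaw -0.1 F [ 0.2  0.3 -1.4] open 58.5 g 0.0 q [-0.31  0.01  1.78  0.    1.35 -0.47]
```

```bash
python3 -m creep '[[80,[-1.5,4,35],0],[80,[0,0,30],0],[80,[0,0,18],0],[80,[0,0,5],0],[80,[0,0,0],0],[80,[0,0,0],0]]' |egrep 'ee_pos|^force|open'; python3 -m creep '[[130,[0,0,0],0],[180,[0,0,0],0],[230,[0,0,0],0],[230,[0,0,0],0],[230,[0,0,0],0]]'|egrep 'ee_pos|force|open';python3 - <<'E'
from h import *
s=readout.get_state();R=np.array(s["orientation"]);ax=np.array([555.3,-148.]);p=np.array(s["ee_pos"])[:2]-ax
r=np.hypot(*p);a0=np.degrees(np.arctan2(p[1],p[0]));print(r,a0)
a=np.radians(a0-10*np.arange(10));P=ax+r*np.c_[np.cos(a),np.sin(a)]
T=np.diff(P,axis=0)@R[:2,:2]
for i,t in enumerate(T):print(10*i,t.round(1).tolist())
E
```

```text
ee_pos: [578.6, -105.3, 55.0]
force: [0.3, 0.0, -0.1]
opening: 58.3
ee_pos: [579.8, -104.4, 55.6]
force: [5.0, 3.2, 1.8]
opening: 18.0
gripper_force: 58.7
50.02552555098026 60.61522169191439
0 [-6.0, 6.3]
10 [-7.0, 5.2]
20 [-7.8, 3.9]
30 [-8.4, 2.5]
40 [-8.7, 1.0]
50 [-8.7, -0.6]
60 [-8.5, -2.1]
70 [-8.0, -3.5]
80 [-7.3, -4.8]
```

```bash
python3 -m creep '[[230,[-6,6,0],0],[230,[-7,5,0],0],[230,[0,0,0],0],[230,[0,0,0],0]]'|egrep 'ee_pos|force|open'; python3 -m creep '[[230,[-7.8,3.9,0],0],[230,[-8.4,2.5,0],0],[230,[0,0,0],0],[230,[0,0,0],0]]'|egrep 'ee_pos|force|open'
```

```text
ee_pos: [590.3, -114.7, 55.5]
force: [-6.7, 6.3, 8.8]
opening: 17.9
gripper_force: 59.8
ee_pos: [599.0, -129.9, 55.6]
force: [-5.6, 5.9, 9.7]
opening: 17.9
gripper_force: 59.6
```

```bash
python3 - <<'E'
from h import *
s=readout.get_state();R=np.array(s["orientation"])
a=np.radians(20-20*np.arange(19));P=48*np.c_[np.cos(a),np.sin(a)]
T=np.diff(P,axis=0)@R[:2,:2]
for i,t in enumerate(T):print(20-20*i,t.round(1).tolist())
E
python3 -m creep '[[230,[-8.7,1,0],0],[230,[-8.7,-0.6,0],0],[230,[-8.5,-2.1,0],0],[230,[-8,-3.5,0],0],[230,[0,0,0],0],[230,[0,0,0],0]]'|egrep 'ee_pos|force|open'
```

```text
20 [-16.7, 0.2]
0 [-15.7, -5.5]
-20 [-12.9, -10.5]
-40 [-8.5, -14.3]
-60 [-3.1, -16.4]
-80 [2.7, -16.5]
-100 [8.1, -14.6]
-120 [12.6, -10.9]
-140 [15.6, -5.9]
-160 [16.7, -0.2]
-180 [15.7, 5.5]
-200 [12.9, 10.5]
-220 [8.5, 14.3]
-240 [3.1, 16.4]
-260 [-2.7, 16.5]
-280 [-8.1, 14.6]
-300 [-12.6, 10.9]
-320 [-15.6, 5.9]
ee_pos: [604.0, -165.4, 55.7]
force: [11.4, 2.0, -3.1]
opening: 17.9
gripper_force: 59.0
```

```bash
python3 -m creep '[[230,[-12.9,-10.5,0],0],[230,[0,0,0],0],[230,[0,0,0],0]]'|egrep 'ee_pos|force|open';python3 - <<'E'
from h import *
from scipy.optimize import least_squares
s=readout.get_state();to(0,0)
Q=np.array([(506.8,-147.4),(506.7,-142.4),(579.8,-104.4),(590.3,-114.7),(599,-129.9),(604,-165.4),s["ee_pos"][:2]])
f=least_squares(lambda c:np.hypot(*(Q-c).T)-48,[555,-148]);print(f.x,f.fun.round(1))
E
```

```text
ee_pos: [599.0, -184.2, 56.2]
force: [23.5, -11.6, -13.3]
opening: 15.7
gripper_force: 58.8
t 49.55 pos [ 599.  -184.2   56.2] ya 9.2 z [ 0.02 -0.01 -1.  ] shift [ 277.1 -561.9  -13.6] yaw None F [ 23.5 -11.6 -13.3] open 15.7 g 58.8 q [-0.42  0.19  1.75 -0.    1.19 -0.58]
[ 557.33570388 -150.66709827] [ 2.6  3.3  3.4  0.8 -1.4  0.9  5.5]
```

The pads can't follow the handle at fixed yaw. I'll release, turn the tool along the tangent, and let the yaw follow the crank.

```bash
cat >> h.py <<'E'
def handle():
    best=None
    c,W=cloud("scene");g=c["img"].max(2)
    d=np.hypot(W[...,0]-557,W[...,1]+149)
    k=(g<75)&(d<68)&(d>25)&(W[...,2]>60)&(W[...,2]<97);q=W[k]
    m=np.median(q,0);p=m[:2]-[9.5,-1.6]   # near surface -> axis, scene bias
    a=np.degrees(np.arctan2(p[1]+149,p[0]-556.5));print("handle n",len(q),"spread",q.std(0).round(1),"ctr",p.round(1),"angle",a.round(1),"r",np.hypot(p[0]-556.5,p[1]+149).round(1))
    P=np.array([556.5,-149])+48*np.array([np.cos(np.radians(a)),np.sin(np.radians(a))]);print("on circle",P.round(1),"tangent ya",round(a-90,1))
    return P,a-90
E
python3 -m creep '[[150,[0,0,0],0],[60,[0,0,0],0],[60,[0,0,0],0],[60,[0,0,-30],0],[60,[0,0,-40],0],[60,[0,0,-20],0],[60,[0,0,0],0]]'|egrep 'time|ee_pos|open'; python3 - <<'E'
from h import *
P,y=handle();to(*P,56,y)
c,W=cloud("top")
k=(c["img"].max(2)<80)&(np.hypot(W[...,0]-556,W[...,1]+149)<68)&(W[...,2]>84)&(W[...,2]<100);print(k.sum(),W[k].mean(0) if k.any() else 0)
E
```

```text
time_s: 50.25
ee_pos: [593.8, -180.6, 148.6]
opening: 65.3
handle n 53 spread [ 4.2  4.3 10.2] ctr [ 593.9 -168.4] angle -27.4 r 42.1
on circle [ 599.1 -171.1] tangent ya -117.4
t 50.3 pos [ 592.4 -180.1  145.8] ya 9.3 z [ 0.003 -0.001 -1.   ] shift [ 7.9  7.8 89.8] yaw -53.3 F [-0.1  0.1  0.4] open 65.1 g 0.0 q [-0.42  0.09  1.69 -0.    1.35 -0.58]
8 [ 593.58490383 -164.16555353   89.17396718]
```

```bash
python3 -m creep '[[60,[0,0,0],-8.5],[60,[0,0,0],-8.5],[60,[0,0,0],-8.5],[60,[0,0,0],-8.5],[60,[0,0,0],-8.5],[60,[0,0,0],-8.5],[60,[0,0,0],-2],[60,[0,0,0],0]]'>/dev/null; python3 -c "
from h import *
to(597.5,-169.5,56,62)"
```

```text
t 51.15 pos [ 590.1 -179.1  141.1] ya 62.2 z [-0.004  0.002 -1.   ] shift [-2.4 12.  85. ] yaw 0.2 F [ 0.2  0.6 -0.4] open 65.3 g 0.0 q [-0.42  0.09  1.7  -0.    1.35 -1.5 ]
```

```bash
python3 -m creep '[[60,[-2,11.5,0],0],[60,[0,0,35],0],[60,[0,0,30],0],[60,[0,0,15],0],[60,[0,0,5],0],[60,[0,0,0],0],[60,[0,0,0],0]]' |egrep 'ee_pos|^force|open'; python3 -m creep '[[130,[0,0,0],0],[180,[0,0,0],0],[230,[0,0,0],0],[230,[0,0,0],0],[230,[0,0,0],0]]'|egrep 'ee_pos|force|open'
```

```text
ee_pos: [599.9, -170.9, 60.5]
force: [-0.6, -1.4, 0.4]
opening: 65.3
ee_pos: [599.3, -171.0, 60.1]
force: [-1.1, -0.1, 4.9]
opening: 17.4
gripper_force: 58.6
```

```bash
python3 -m creep '[[230,[0.5,-6.7,0],8],[230,[0.5,-6.7,0],8],[230,[0.5,-6.7,0],8],[230,[0.5,-6.7,0],8],[230,[0,0,0],0],[230,[0,0,0],0]]'|egrep 'ee_pos|force|open'; python3 -m creep '[[230,[0.5,-6.7,0],8],[230,[0.5,-6.7,0],8],[230,[0.5,-6.7,0],8],[230,[0.5,-6.7,0],8],[230,[0,0,0],0],[230,[0,0,0],0]]'|egrep 'ee_pos|force|open'
```

```text
ee_pos: [580.2, -190.7, 60.1]
force: [-4.6, -1.9, 6.8]
opening: 17.6
gripper_force: 59.0
ee_pos: [553.8, -197.4, 60.1]
force: [-6.0, -2.7, 8.8]
opening: 17.6
gripper_force: 59.3
```

```bash
for i in 1 2; do python3 -m creep '[[230,[0.5,-6.7,0],8],[230,[0.5,-6.7,0],8],[230,[0.5,-6.7,0],8],[230,[0.5,-6.7,0],8],[230,[0.5,-6.7,0],8],[230,[0.5,-6.7,0],8],[230,[0.5,-6.7,0],8],[230,[0,0,0],0]]'|egrep 'ee_pos|force|open'; done; python3 -c "
from h import *
to(555,-148)"
```

```text
ee_pos: [512.8, -174.0, 60.0]
force: [-12.4, -1.7, 12.5]
opening: 17.6
gripper_force: 59.8
ee_pos: [509.7, -126.3, 60.0]
force: [-14.6, 5.8, 16.7]
opening: 17.6
gripper_force: 60.3
t 55.15 pos [ 509.7 -126.3   60. ] ya -113.9 z [-0.008  0.004 -1.   ] shift [50.2  1.5 -0.4] yaw None F [-14.6   5.8  16.7] open 17.6 g 60.3 q [-0.38 -0.03  1.97  0.    1.21  1.6 ]
```

```bash
python3 -m creep '[[230,[0.5,-6.8,0],8],[230,[0.5,-6.8,0],8],[230,[0.5,-6.8,0],8],[230,[0.5,-6.8,0],8],[230,[0.5,-6.8,0],8],[230,[0,0,0],0]]'|egrep 'ee_pos|force|open'; python3 -m creep '[[230,[0.5,-6.8,0],8],[230,[0.5,-6.8,0],8],[230,[0.5,-6.8,0],8],[230,[0.5,-6.8,0],8],[230,[0,0,0],0],[230,[0,0,0],0]]'|egrep 'ee_pos|force|open'; python3 -c "
from h import *
to(555,-148)"
```

```text
ee_pos: [534.5, -101.8, 60.0]
force: [-9.1, 7.0, 13.5]
opening: 17.7
gripper_force: 60.0
ee_pos: [562.0, -97.8, 60.1]
force: [-4.3, 5.9, 9.0]
opening: 17.5
gripper_force: 59.6
t 56.35 pos [562.  -97.8  60.1] ya 174.2 z [-0.001  0.004 -1.   ] shift [50.7  1.9 -0.2] yaw None F [-4.3  5.9  9. ] open 17.5 g 59.6 q [-0.3   0.07  1.86  0.    1.2   2.94]
```

```bash
python3 -m creep '[[150,[0,0,0],0],[60,[0,0,0],0],[60,[0,0,0],0],[60,[0,0,-30],0],[60,[0,0,-30],0],[60,[0,0,0],-8.5],[60,[0,0,0],-8.5],[60,[0,0,0],-8.5]]'|egrep 'ee_pos|open'; for i in 1 2; do python3 -m creep '[[60,[0,0,0],-8.5],[60,[0,0,0],-8.5],[60,[0,0,0],-8.5],[60,[0,0,0],-8.5],[60,[0,0,0],-8.5],[60,[0,0,0],-8.5],[60,[0,0,0],-8.5],[60,[0,0,0],-8.5]]'|egrep 'ee_pos'; done; python3 -m creep '[[60,[0,0,0],-8.5],[60,[0,0,0],-8.5],[60,[0,0,0],-1.5],[60,[0,0,0],0],[60,[0,0,0],0]]' >/dev/null; python3 -c "
from h import *
handle()
to(562,-97.8,60,-6)"
```

```text
ee_pos: [562.1, -99.8, 119.0]
opening: 65.1
ee_pos: [561.8, -99.7, 118.5]
ee_pos: [561.8, -99.7, 118.5]
handle n 33 spread [3.  4.8 8.2] ctr [560.8 -96.6] angle 85.3 r 52.5
on circle [ 560.5 -101.2] tangent ya -4.7
t 59.3 pos [562.  -99.6 118.8] ya -5.9 z [-0.  0. -1.] shift [ 1.8 -0.2 58.8] yaw 0.1 F [-0.7 -1.1  0. ] open 64.8 g 0.0 q [-0.31  0.    1.83 -0.    1.31 -0.2 ]
```

```bash
python3 -m creep '[[60,[1,0,30],0],[60,[0,0,20],0],[60,[0,0,8],0],[60,[0,0,0],0],[60,[0,0,0],0]]' |egrep 'ee_pos|^force'; python3 -m creep '[[130,[0,0,0],0],[180,[0,0,0],0],[230,[0,0,0],0],[230,[0,0,0],0],[230,[0,0,0],0]]'|egrep 'ee_pos|force|open';  for i in 1 2; do python3 -m creep '[[230,[-0.5,6.8,0],8],[230,[-0.5,6.8,0],8],[230,[-0.5,6.8,0],8],[230,[-0.5,6.8,0],8],[230,[-0.5,6.8,0],8],[230,[-0.5,6.8,0],8],[230,[0,0,0],0]]'|egrep 'ee_pos|force|open'; done
```

```text
ee_pos: [562.8, -98.8, 61.8]
force: [0.1, -0.5, 0.8]
ee_pos: [562.5, -98.7, 62.0]
force: [-2.7, 0.3, 6.1]
opening: 17.4
gripper_force: 58.6
ee_pos: [596.4, -120.3, 62.0]
force: [-5.4, -3.6, 6.6]
opening: 17.5
gripper_force: 59.0
ee_pos: [603.0, -159.1, 61.9]
force: [-9.1, -3.2, 9.7]
opening: 17.1
gripper_force: 59.3
```

```bash
for i in 1 2; do python3 -m creep '[[230,[-0.5,6.8,0],8],[230,[-0.5,6.8,0],8],[230,[-0.5,6.8,0],8],[230,[-0.5,6.8,0],8],[230,[-0.5,6.8,0],8],[230,[0,0,0],0]]'|egrep 'ee_pos|force|open'; done; python3 -m creep '[[150,[0,0,0],0],[60,[0,0,0],0],[60,[0,0,0],0],[60,[0,0,-30],0],[60,[0,0,-30],0],[60,[0,0,0],-8.5],[60,[0,0,0],-8.5],[60,[0,0,0],-8.5]]'|egrep 'ee_pos|open'; for i in 1 2; do python3 -m creep '[[60,[0,0,0],-8.5],[60,[0,0,0],-8.5],[60,[0,0,0],-8.5],[60,[0,0,0],-8.5],[60,[0,0,0],-8.5],[60,[0,0,0],-8.5],[60,[0,0,0],-8.5],[60,[0,0,0],-8.5]]'|egrep 'ee_pos'; done; python3 -m creep '[[60,[0,0,0],-8.5],[60,[0,0,0],-8.5],[60,[0,0,0],-1.5],[60,[0,0,0],0],[60,[0,0,0],0]]' >/dev/null; python3 -c "
from h import *
handle()
to(555,-148,60,0)"
```

```text
ee_pos: [584.9, -186.7, 61.9]
force: [-10.9, -1.4, 10.5]
opening: 17.4
gripper_force: 59.4
ee_pos: [553.0, -196.6, 61.9]
force: [-10.4, 0.3, 9.9]
opening: 17.4
gripper_force: 59.4
ee_pos: [555.7, -196.0, 121.0]
opening: 65.3
ee_pos: [555.5, -195.8, 120.5]
ee_pos: [555.5, -195.9, 120.6]
handle n 41 spread [3.6 4.1 9.6] ctr [ 550.9 -191.4] angle -97.5 r 42.8
on circle [ 550.3 -196.6] tangent ya -187.5
t 65.85 pos [ 555.4 -196.   120.8] ya -1.8 z [-0.  0. -1.] shift [47.9 -1.9 60.8] yaw -1.8 F [ 1.  -0.4 -0.7] open 65.5 g 0.0 q [-0.47  0.05  1.78  0.    1.31 -0.43]
```

```bash
python3 -m creep '[[60,[0,-2,30],0],[60,[0,0,20],0],[60,[0,0,8],0],[60,[0,0,0],0],[60,[0,0,0],0]]' |egrep 'ee_pos|^force'; python3 -m creep '[[130,[0,0,0],0],[180,[0,0,0],0],[230,[0,0,0],0],[230,[0,0,0],0],[230,[0,0,0],0]]'|egrep 'ee_pos|force|open';  python3 -m creep '[[230,[0.5,-6.8,0],8],[230,[0.5,-6.8,0],8],[230,[0.5,-6.8,0],8],[230,[0.5,-6.8,0],8],[230,[0.5,-6.8,0],8],[230,[0.5,-6.8,0],8],[230,[0.5,-6.8,0],8],[230,[0,0,0],0]]'|egrep 'ee_pos|force|open'; python3 -m creep '[[230,[0.5,-6.8,0],8],[230,[0.3,-3.4,0],4],[230,[0,0,0],0],[230,[0,0,0],0]]'|egrep 'ee_pos|force|open'
```

```text
ee_pos: [554.0, -196.3, 63.9]
force: [0.5, 0.3, -0.3]
ee_pos: [553.8, -196.2, 64.0]
force: [-1.7, 1.0, 6.3]
opening: 17.1
gripper_force: 58.6
ee_pos: [513.8, -173.2, 64.0]
force: [-2.1, -0.1, 5.3]
opening: 17.2
gripper_force: 59.2
ee_pos: [509.3, -164.1, 64.0]
force: [-3.7, -0.2, 6.9]
opening: 17.2
gripper_force: 59.5
```

Handle at ~199°, so nearing the stop. Small steps now, watching the tangential force.

```bash
for i in 1 2 3 4 5 6 7; do python3 -m creep '[[230,[0.2,-3.4,0],4],[230,[0,0,0],0],[230,[0,0,0],0]]'|egrep 'ee_pos|^force'; done
```

```text
ee_pos: [508.2, -160.9, 64.0]
force: [-3.9, -0.0, 7.3]
ee_pos: [507.4, -157.6, 64.0]
force: [-4.2, 0.5, 7.7]
ee_pos: [506.8, -154.2, 64.0]
force: [-5.6, 0.5, 8.4]
ee_pos: [506.5, -150.8, 64.0]
force: [-5.2, 0.4, 7.9]
ee_pos: [506.3, -147.3, 64.0]
force: [-5.0, -0.7, 8.3]
ee_pos: [506.5, -143.9, 64.0]
force: [-5.0, 1.0, 8.4]
ee_pos: [506.6, -143.3, 64.0]
force: [-7.3, -8.2, 6.9]
```

```bash
for i in 1 2; do python3 -m creep '[[230,[0,-2,0],1],[230,[0,0,0],0],[230,[0,0,0],0]]'|egrep 'ee_pos|^force'; done; python3 -m creep '[[230,[0,4,0],0],[230,[0,0,0],0],[150,[0,0,0],0],[60,[0,0,0],0],[60,[0,0,0],0],[60,[0,0,-30],0],[60,[0,0,-40],0],[60,[0,0,0],0]]'|egrep 'time|ee_pos|open'; python3 - <<'E'
from h import *
handle()
c,W=cloud("scene")
k=(c["img"].min(2)>110)&(np.hypot(W[...,0]-530,W[...,1]-24)<52)&(W[...,2]>50)&(W[...,2]<160);print(np.histogram(W[k][:,2],range(80,160,4))[0])
to(579.3,-290,150,9.3)
E
```

```text
ee_pos: [506.7, -143.3, 64.0]
force: [-6.8, -15.6, 4.4]
ee_pos: [507.0, -143.2, 64.0]
force: [-8.2, -22.2, 2.5]
time_s: 71.55
ee_pos: [510.9, -141.4, 139.2]
opening: 65.5
handle n 45 spread [3.7 4.2 9.7] ctr [ 505.6 -141.1] angle 171.2 r 51.5
on circle [ 509.1 -141.7] tangent ya 81.2
[  0   4  77  36   6   0   0  22 191 147  26  14  37 125  15  13  23  28
  11]
t 71.65 pos [ 508.  -140.2  134.1] ya -99.7 z [ 0.002 -0.001 -1.   ] shift [ 95.6 135.6 -15.6] yaw 71.0 F [ 0.3 -0.  -0.4] open 64.9 g 0.0 q [-0.41 -0.12  1.92  0.    1.34  1.33]
```

At the top stop: the force rises with no motion, and the flange tops are 20 mm higher. Next, the bat.

```bash
python3 -m creep '[[80,[0,0,-10],8],[80,[0,0,-10],8],[80,[0,0,0],8],[80,[0,0,0],8],[80,[0,0,0],8],[80,[0,0,0],8],[80,[0,0,0],8],[80,[0,0,0],8]]'>/dev/null;  python3 -m creep '[[80,[0,0,0],7],[80,[0,0,0],0],[80,[0,0,0],0]]'>/dev/null; python3 - <<'E'
from h import *
to(579.5,-297,140,9.3)
c,W=cloud("scene");g=c["img"].max(2)
k=(g<70)&(np.hypot(W[...,0]-582,W[...,1]+290)<35)&(W[...,2]>75)&(W[...,2]<135);q=W[k]
for lo in range(83,135,8):
    p=q[(q[:,2]>=lo)&(q[:,2]<lo+8)]
    if len(p): print("bat",lo,len(p),p.mean(0).round(1))
E
```

```text
t 72.75 pos [ 506.4 -139.8  151.4] ya -170.6 z [-0.002  0.001 -1.   ] shift [167.  -46.4  11.1] yaw 0.1 F [-1.  -0.3  0.8] open 58.6 g 0.0 q [-0.41 -0.14  1.91  0.    1.37  2.57]
bat 83 5 [ 578.6 -281.9   86.7]
bat 91 6 [ 583.  -284.2   96.4]
bat 99 13 [ 582.3 -288.2  103.4]
bat 107 8 [ 580.5 -290.1  111.6]
bat 115 14 [ 584.4 -297.1  119.1]
bat 123 23 [ 583.1 -298.4  125. ]
```

```bash
python3 -m creep '[[80,[42,-11.6,0],0],[80,[42,-11.6,0],0],[80,[42,-11.6,0],0],[80,[41,-11.6,0],0],[80,[0,0,0],0],[80,[0,0,0],0],[80,[0,0,0],0]]'>/dev/null; python3 -c "
from h import *
to(579.5,-297,68.6,9.3)"
```

```text
t 73.5 pos [ 579.4 -296.7  152.4] ya -170.7 z [-0.001  0.001 -1.   ] shift [ 0.4 -0.2 83.8] yaw 0.0 F [-0.1  0.8 -0. ] open 58.4 g 0.0 q [-0.59  0.16  1.61  0.    1.38  2.39]
```

```bash
python3 -m creep '[[80,[0,0,35],0],[80,[0,0,25],0],[80,[0,0,15],0],[80,[0,0,8],0],[80,[0,0,0],0],[80,[0,0,0],0]]' |egrep 'ee_pos|^force|open'; python3 -m creep '[[80,[0,0,0.5],0],[80,[0,0,0],0],[150,[0,0,0],0],[200,[0,0,0],0],[230,[0,0,0],0],[230,[0,0,0],0],[230,[0,0,0],0]]'|egrep 'ee_pos|force|open'
```

```text
ee_pos: [580.5, -297.8, 71.3]
force: [0.1, 0.5, 0.2]
opening: 58.6
ee_pos: [579.7, -298.0, 69.8]
force: [-1.7, -0.7, 2.6]
opening: 20.2
gripper_force: 58.4
```

```bash
python3 -m creep '[[230,[1,0,-1.7],0],[230,[1,0,-1.7],0],[230,[1,0,-1.7],0],[230,[1,0,-1.7],0],[230,[1,0,-1.7],0],[230,[0.7,0,-1.2],0],[230,[0,0,0],0],[230,[0,0,0],0]]'|egrep 'ee_pos|force|open';  python3 -m creep '[[230,[1,0,-1.7],0],[230,[0.4,0,-0.7],0],[230,[0,0,0],0],[230,[0,0,0],0]]'|egrep 'ee_pos|force|open'
```

```text
ee_pos: [579.8, -301.8, 77.5]
force: [0.6, 5.7, -8.0]
opening: 19.9
gripper_force: 58.8
ee_pos: [579.9, -302.8, 79.5]
force: [0.8, 5.7, -10.2]
opening: 20.4
gripper_force: 58.9
```

```bash
python3 -m creep '[[230,[-4.3,0,-2.1],0],[230,[-4.3,0,-2.1],0],[230,[-4.5,0,-1.6],0],[230,[-4.6,0,-1.5],0],[230,[0,0,0],0],[230,[0,0,0],0]]'|egrep 'ee_pos|^force|open'; python3 -m creep '[[230,[-4.7,0,-1.0],0],[230,[-4.7,0,-0.9],0],[230,[-4.8,0,-0.4],0],[230,[-4.8,0,-0.2],0],[230,[0,0,0],0],[230,[0,0,0],0]]'|egrep 'ee_pos|^force|open'
```

```text
ee_pos: [577.3, -286.4, 87.8]
force: [1.2, 3.3, -18.4]
opening: 20.0
ee_pos: [574.7, -268.4, 91.3]
force: [-1.5, -0.8, -18.7]
opening: 20.4
```

```bash
python3 -m creep '[[230,[-4.8,0,0.4],0],[230,[-4.8,0,0.6],0],[230,[-4.7,0,1.0],0],[230,[-4.7,0,1.2],0],[230,[0,0,0],0],[230,[0,0,0],0]]'|egrep 'ee_pos|^force|open'; python3 -m creep '[[230,[-4.6,0,1.5],0],[230,[-4.5,0,1.6],0],[230,[-4.3,0,2.1],0],[230,[-4.3,0,2.1],0],[230,[0,0,0],0],[230,[0,0,0],0]]'|egrep 'ee_pos|^force|open'
```

```text
ee_pos: [572.4, -250.2, 89.3]
force: [-2.7, -3.6, -11.7]
opening: 20.4
ee_pos: [569.9, -233.4, 82.4]
force: [-3.1, -5.3, -9.2]
opening: 20.5
```

```bash
python3 -m creep '[[230,[-2.5,0,1.5],0],[230,[-2,0,1.2],0],[230,[0,0,0],0],[230,[1.2,0,2.2],0],[230,[1.2,0,2.2],0],[230,[1.2,0,2.2],0],[230,[1.2,0,2.2],0],[230,[0,0,0],0]]'|egrep 'ee_pos|force|open'; python3 -m creep '[[130,[0,0,0],0],[80,[0,0,0],0],[80,[0,0,0],0],[80,[0,0,-20],0],[80,[0,0,-40],0],[80,[0,0,-40],0],[80,[0,0,-40],0],[80,[0,0,0],0]]'|egrep 'time|ee_pos|open'; python3 - <<'E'
from h import *
c,W=cloud("scene");g=c["img"].max(2)
k=(g<70)&(np.hypot(W[...,0]-575,W[...,1]+262)<55)&(W[...,2]>75)&(W[...,2]<140);q=W[k]
for lo in range(83,140,8):
    p=q[(q[:,2]>=lo)&(q[:,2]<lo+8)]
    if len(p): print("bat",lo,len(p),p.mean(0).round(1))
handle()
k=(c["img"].min(2)>110)&(np.hypot(W[...,0]-530,W[...,1]-24)<52)&(W[...,2]>50)&(W[...,2]<160);print(np.histogram(W[k][:,2],range(80,160,4))[0])
E
```

```text
ee_pos: [570.3, -231.9, 74.3]
force: [-10.5, 5.1, 7.8]
opening: 20.3
gripper_force: 61.2
time_s: 80.0
ee_pos: [573.5, -234.4, 219.1]
opening: 58.7
bat 83 2 [ 576.8 -244.6   87.7]
bat 91 4 [ 578.  -244.9   95.7]
bat 99 7 [ 577.3 -241.4  102.8]
bat 107 8 [ 577.7 -238.8  110.3]
bat 115 29 [ 572.3 -230.8  119.9]
bat 123 11 [ 572.  -233.6  124.9]
handle n 44 spread [3.8 4.1 8.9] ctr [ 505.5 -140.9] angle 171.0 r 51.6
on circle [ 509.1 -141.5] tangent ya 81.0
[  1   8  72  53   2   0   1  22 176 170  20  13  43 117  23  18  25  28
  13]
```

The bat looks about 3 mm short of its starting lean. I'll compare directly with the first averaged picture.

```bash
cat > cmp.py <<'E'
from h import *
C=np.load("c0.npy",allow_pickle=True).item()
for n,(x,y) in(("scene",(575,-235)),("top",(575,-235))):
    cs=[imaging.capture(n) for _ in range(6)];new=np.mean([k["img"] for k in cs],0);c=cs[0]
    u,v=proj(c,(x,y,105)).astype(int)
    for nm,I in(("old",C[n]["img"]),("new",new)):
        d=I[v-18:v+19,u-18:u+19].max(2);m=(d<60);nn,l,st,ce=cv2.connectedComponentsWithStats(m.astype(np.uint8))
        k=1+np.argmax(st[1:,4]);print(n,nm,st[k],ce[k].round(2))
        if n=="scene":
            for r in range(6,32,3):
                w=np.clip(110-d[r],0,None)*(l[r]==k);
                if w.sum()>0:print(r,round((w*np.arange(37)).sum()/w.sum(),2),end=' ')
            print()
E
python3 cmp.py
```

```text
scene old [15 11  8 12 54] [18.54 16.2 ]
12 20.01 15 19.54 18 18.02 21 16.06 
scene new [15 11  7 12 54] [17.72 16.24]
12 19.0 15 18.51 18 17.06 21 15.98 
top old [15 18  6  4 12] [16.92 20.08]Traceback (most recent call last):
  File "cmp.py", line 8, in <module>
    k=1+np.argmax(st[1:,4]);print(n,nm,st[k],ce[k].round(2))
        ~~~~~~~~~^^^^^^^^^^
    return _wrapfunc(a, 'argmax', axis=axis, out=out, **kwds)
    return bound(*args, **kwds)
ValueError: attempt to get argmax of an empty sequence
```

The bat's end is 1 px (≈3.5 mm) short, about 0.045 rad. I'll nudge it home with shut fingers from the far side.

```bash
python3 -m creep '[[255,[20,0,0],0],[255,[20,0,0],0],[255,[0,0,0],0],[255,[0,0,0],0],[255,[0,0,0],0]]' >/dev/null; python3 -c "
from h import *
to(575.8,-272,109,9.3)"
```

```text
t 81.2 pos [ 575.5 -272.2  209.1] ya -170.8 z [-0.  0. -1.] shift [-1.000e-01 -3.000e-01  1.001e+02] yaw -0.1 F [ 0.3  0.4 -0.5] open 0.1 g 0.0 q [-0.56  0.08  1.59  0.    1.47  2.42]
```

```bash
python3 -m creep '[[255,[0,0,40],0],[255,[0,0,35],0],[255,[0,0,20],0],[255,[0,0,5],0],[255,[0,0,0],0],[255,[0,0,0],0]]' |egrep 'ee_pos|^force|open'; for i in 1 2 3 4; do python3 -m creep '[[255,[-2,0,0],0],[255,[-2,0,0],0],[255,[0,0,0],0],[255,[0,0,0],0]]' |egrep 'ee_pos|^force'; done
```

```text
ee_pos: [576.7, -272.4, 111.2]
force: [-0.0, 0.0, -0.6]
opening: 0.2
ee_pos: [575.2, -268.0, 109.8]
force: [-0.3, -0.5, 0.1]
ee_pos: [574.3, -264.0, 109.2]
force: [-0.8, -0.3, -0.4]
ee_pos: [573.7, -260.1, 109.3]
force: [0.1, 0.1, 0.6]
ee_pos: [573.1, -256.1, 109.3]
force: [-0.2, -0.5, 0.2]
```

```bash
for i in 1 2 3 4 5 6; do python3 -m creep '[[255,[-1.5,0,0],0],[255,[0,0,0],0],[255,[0,0,0],0]]' |egrep 'ee_pos|^force'; done
```

```text
ee_pos: [572.8, -254.7, 109.3]
force: [-0.0, -0.6, 0.2]
ee_pos: [572.6, -253.2, 109.3]
force: [0.4, -0.9, -0.8]
ee_pos: [572.3, -251.7, 109.3]
force: [0.8, -0.8, -0.1]
ee_pos: [572.1, -250.2, 109.3]
force: [0.3, 0.7, -0.6]
ee_pos: [571.9, -248.7, 109.3]
force: [-0.1, -0.5, -0.5]
ee_pos: [571.6, -247.3, 109.4]
force: [0.3, -0.4, -0.0]
```

```bash
for i in 1 2 3 4 5 6 7; do python3 -m creep '[[255,[-1.2,0,0],0],[255,[0,0,0],0],[255,[0,0,0],0]]' |egrep 'ee_pos|^force'; done; python3 cmp.py 2>/dev/null
```

```text
ee_pos: [571.4, -246.1, 109.4]
force: [-0.9, -0.6, -0.2]
ee_pos: [571.2, -244.9, 109.3]
force: [0.5, 0.3, -0.0]
ee_pos: [571.0, -243.7, 109.3]
force: [-0.3, 0.3, 0.4]
ee_pos: [571.0, -242.8, 109.5]
force: [1.7, -1.2, 0.2]
ee_pos: [570.9, -241.9, 109.7]
force: [1.2, -4.9, 1.4]
ee_pos: [570.8, -241.0, 109.8]
force: [1.8, -4.9, 1.0]
ee_pos: [570.7, -239.0, 110.1]
force: [-0.0, -3.0, 5.3]
scene old [15 11  8 12 54] [18.54 16.2 ]
12 20.01 15 19.54 18 18.02 21 16.06 
scene new [ 0  0 18 12 82] [9.89 3.11]
6 12.44 9 16.0 
top old [15 18  6  4 12] [16.92 20.08]
top new [15 19  1  2  2] [15.  19.5]
```

```bash
python3 -m creep '[[255,[-1,0,0],0],[255,[0,0,0],0],[255,[0,0,0],0]]' |egrep 'ee_pos|^force'; python3 -m creep '[[255,[5,0,0],0],[255,[10,0,0],0],[255,[10,0,0],0],[255,[0,0,-40],0],[255,[0,0,-40],0],[255,[0,0,-40],0],[255,[0,0,0],0],[255,[0,0,0],0]]' |egrep 'ee_pos|^force'; python3 cmp.py 2>/dev/null
```

```text
ee_pos: [570.6, -238.4, 110.0]
force: [1.4, -2.5, 5.7]
ee_pos: [574.0, -262.4, 229.1]
force: [-0.3, 0.6, 0.3]
scene old [15 11  8 12 54] [18.54 16.2 ]
12 20.01 15 19.54 18 18.02 21 16.06 
scene new [15 11  7 12 54] [17.72 16.24]
12 19.0 15 18.51 18 17.06 21 15.97 
top old [15 18  6  4 12] [16.92 20.08]
```

```bash
python3 -m creep '[[100,[0,40,0],0],[100,[0,40,0],0],[100,[0,40,0],0],[100,[0,30,0],0],[100,[0,0,0],0],[100,[0,0,0],0]]' |egrep 'time|ee_pos|^force'; python3 cmp.py 2>/dev/null; python3 - <<'E'
from h import *
C=np.load("c0.npy",allow_pickle=True).item();out=[]
for n in("scene","top"):
    cs=[imaging.capture(n) for _ in range(6)];new=np.mean([k["img"] for k in cs],0);c=cs[0]
    u,v=proj(c,(567,-215,80)).astype(int)
    out.append(np.hstack([cv2.resize(np.float32(I[v-22:v+23,u-30:u+30,::-1]),(400,300),interpolation=cv2.INTER_CUBIC) for I in(C[n]["img"],new)]))
cv2.imwrite("pics/f.png",np.clip(np.vstack(out),0,255).astype(np.uint8))
E
```

```text
time_s: 90.2
ee_pos: [426.0, -287.0, 229.8]
force: [0.5, -0.3, -0.6]
scene old [15 11  8 12 54] [18.54 16.2 ]
12 20.01 15 19.54 18 18.02 21 16.06 
scene new [15 11  7 12 53] [17.7  16.19]
12 19.0 15 18.51 18 17.06 21 15.97 
top old [15 18  6  4 12] [16.92 20.08]
```

View pics/f.png

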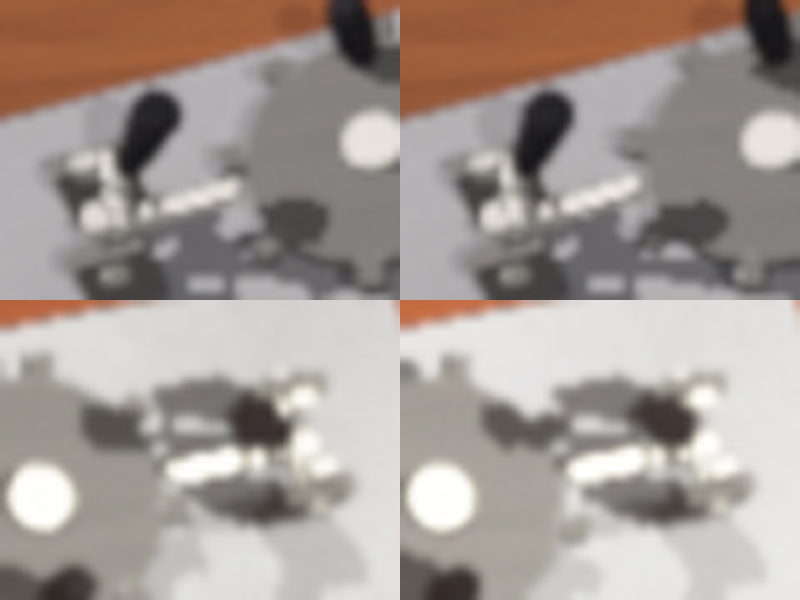

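Left is old, right is new. The pawl is back in the gap (scene tip (240,185) against (640,183)) and the bat is within ~0.03 rad of its start. I'll grip it once more, press it gently to its stop and let go.

```bash
python3 -m creep '[[80,[0,-40,0],0],[80,[0,-40,0],0],[80,[0,-40,0],0],[80,[-25,-25.5,0],0],[80,[-24,0,0],0],[80,[0,0,0],0],[80,[0,0,0],0]]'>/dev/null;  python3 -c "
from h import *
to(569.8,-237,70,9.3)"
```

```text
t 92.1 pos [ 561.9 -214.9  229.3] ya -170.7 z [-0. -0. -1.] shift [ 23.   -4.3 159.3] yaw -0.0 F [ 0.2  0.3 -0.3] open 59.0 g 0.0 q [-0.49 -0.01  1.65 -0.    1.5   2.49]
```

```bash
python3 -m creep '[[80,[23,-4.3,0],0],[80,[0,0,45],0],[80,[0,0,45],0],[80,[0,0,35],0],[80,[0,0,20],0],[80,[0,0,10],0],[80,[0,0,0],0],[80,[0,0,0],0]]' |egrep 'ee_pos|^force|open'; python3 -m creep '[[80,[0,0,4],0],[80,[0,0,0],0],[150,[0,0,0],0],[200,[0,0,0],0],[230,[0,0,0],0],[230,[0,0,0],0],[230,[0,0,0],0]]'|egrep 'ee_pos|force|open'; for i in 1 2 3; do python3 -m creep '[[230,[-1.5,0,0.8],0],[230,[0,0,0],0],[230,[0,0,0],0]]'|egrep 'ee_pos|^force'; done
```

```text
ee_pos: [570.5, -238.1, 75.8]
force: [-0.3, -0.6, 0.9]
opening: 58.7
ee_pos: [569.8, -237.0, 70.8]
force: [-1.4, 1.4, 4.5]
opening: 20.2
gripper_force: 58.5
ee_pos: [569.6, -235.6, 70.0]
force: [-2.2, 1.0, 5.3]
ee_pos: [569.5, -234.5, 69.4]
force: [-2.5, 0.8, 6.7]
ee_pos: [569.6, -234.2, 69.2]
force: [-2.7, -2.1, 6.4]
```

```bash
python3 -m creep '[[230,[-1.5,0,0.8],0],[230,[0,0,0],0],[230,[0,0,0],0]]'|egrep 'ee_pos|^force'; python3 -m creep '[[210,[0,0,0],0],[130,[0,0,0],0],[80,[0,0,0],0],[80,[0,0,0],0],[80,[0,0,-30],0],[80,[0,0,-45],0],[80,[0,0,-45],0],[80,[0,0,-40],0]]'|egrep 'time|ee_pos|^force'; python3 -m creep '[[80,[0,40,0],0],[80,[0,40,0],0],[80,[0,40,0],0],[80,[0,30,0],0],[80,[0,0,0],0],[80,[0,0,0],0]]' |egrep 'time|ee_pos|^force'; python3 cmp.py 2>/dev/null; python3 - <<'E'
from h import *
handle();C=np.load("c0.npy",allow_pickle=True).item()["scene"]
c,W=cloud("scene")
k=(c["img"].min(2)>110)&(np.hypot(W[...,0]-530,W[...,1]-24)<52)&(W[...,2]>50)&(W[...,2]<160);print(np.histogram(W[k][:,2],range(80,160,4))[0])
d=np.abs(c["img"].astype(float)-C["img"]).max(2)
for n,(u,v) in dict(clamp=(202,298),lens=(289,289),jar=(355,281)).items(): print(n,np.percentile(d[v-18:v+18,u-18:u+18],[50,95,99]).round(),)
E
```

```text
ee_pos: [569.6, -233.8, 69.0]
force: [-2.5, -5.7, 7.0]
time_s: 95.6
ee_pos: [568.8, -230.8, 228.8]
force: [0.8, -1.1, 0.8]
time_s: 96.2
ee_pos: [420.6, -255.1, 226.9]
force: [0.4, 0.3, -0.5]
scene old [15 11  8 12 54] [18.54 16.2 ]
12 20.01 15 19.54 18 18.02 21 16.06 
scene new [15 11  8 12 55] [18.56 16.24]
12 20.0 15 19.53 18 18.01 21 16.05 
top old [15 18  6  4 12] [16.92 20.08]
handle n 46 spread [3.9 4.1 9.5] ctr [ 505.1 -140.9] angle 171.1 r 52.0
on circle [ 509.1 -141.5] tangent ya 81.1
[  1  12  67  40   3   0   0  28 182 148  22  15  42 103  33  12  19  26
  16]
clamp [2. 4. 5.]
lens [2. 5. 7.]
jar [1. 4. 5.]
```

```bash
python3 - <<'E'
from h import *
for n in("scene","top"):
    c,W=cloud(n);im=c["img"];hs=cv2.cvtColor(im,cv2.COLOR_RGB2HSV)
    m=((hs[...,1]<50)&(hs[...,2]>140)&(W[...,2]<40)&(W[...,2]>2)).astype(np.uint8);k,l,st,ce=cv2.connectedComponentsWithStats(m)
    for i in range(1,k):
        if st[i,4]>80: print(n,st[i],np.nanmedian(W[l==i],0).round())
E
python3 -c "
from bench import robot;print(robot.job_done())"
```

```text
scene [614  13  26  34 303] [-196. 1653.   20.]
scene [236 208  23  10 141] [ 479. -102.   11.]
scene [ 165  215  144   66 2737] [ 609. -245.   12.]
scene [ 14 301  33  21 175] [ 704. -713.   30.]
scene [ 74 327  33  21 188] [ 801. -525.   21.]
top [544 133  37  23 291] [ 703. -695.   30.]
top [ 324  161  141   71 3438] [ 578. -227.   12.]
top [323 227  41  18 411] [452.  24.  12.]
the job is handed in; nothing more can be done
None
```

The job is done and handed in, though no verdict came back: the two aluminium wheels present are home on the hub, the lift is at its top stop and locked again, and lens, jar and clamp look unmoved.

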